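Feed the plaster rosettes through the gate

TASK

With your fingertips, sweep the three cream plaster rosettes one at a time through the tray's narrow gate into the slot, each one completely past the gate before the next enters it, until all three lie flat in the slot. Leave the terracotta-red rosette behind in the pen. Push only: do not lift any rosette out of the tray, and leave the things around the tray where they are.

Things in the scene. Friction and masses are not known exactly. Their poses are not given: they have to be found in the camera images.
- gate (a point): Middle of the tray's narrow gate (brass-marked gap), on the tray's floor, 12 mm above the table. y points through the gate from pen to slot, x across it, z up. Gate: x -25 to 25, y -4 to 4 mm. Pen: x -110 to 110, y -215 to -4. Slot: a groove x -25 to 25, y 4 to 144 mm, closed at its far end. Tray yaw varies by about 0.25 rad either way; at yaw 0 these are the world axes.
- tray: Fixed wooden feeding tray, 236 x 375 mm, origin under it, 35 mm before the gate (towards the pen), axes as the gate's. Flat floor 12 mm thick; outer walls 8 mm thick, 18 mm above the floor. Beside the slot the wood stands equally 18 mm above the floor; its edge, facing the pen, is the wall in which the gate is cut.
- cream_a: A loose cream plaster rosette, a round disc 38 mm in diameter, its solid body 12 mm thick with small bosses on top (3 to 5 mm, look only), about 20 g, lying flat in the pen; origin at the centre of its underside. Slides when pushed at its rim. The three cream ones are alike.
- cream_b: A loose cream plaster rosette, a round disc 38 mm in diameter, its solid body 12 mm thick with small bosses on top (3 to 5 mm, look only), about 20 g, lying flat in the pen; origin at the centre of its underside. Slides when pushed at its rim. The three cream ones are alike.
- cream_c: A loose cream plaster rosette, a round disc 38 mm in diameter, its solid body 12 mm thick with small bosses on top (3 to 5 mm, look only), about 20 g, lying flat in the pen; origin at the centre of its underside. Slides when pushed at its rim. The three cream ones are alike.
- red: The loose terracotta-red rosette (same shape and size as the cream ones), which starts somewhere in the pen too and must stay in the pen; a nudge is harmless. Origin at the centre of its underside.
- stamp_center (a point): Middle of a small dark wooden hand stamp standing upright beyond the tray, 66 mm tall, 40 mm wide. Bystander.
- jar_center (a point): Middle of an amber glass jar with a blue cap, 60 mm wide, 75 mm tall, standing beyond the tray. Bystander.
- brush: A brush lying on the table to the robot's left of the tray. Bystander.
- spatula: A spatula lying on the table to the robot's right of the tray. Bystander.
- cup_center (a point): Middle of a blue mug, 76 mm wide, 80 mm tall, standing to the robot's left. Bystander.
Things that resemble listed ones, but are neither listed nor needed, are in the scene too. Leave any green or purple look-alike of the cream_a alone.

How it is judged (in metres and radians):
On the way, in this order (a step that is already met when the one before it is completed fails the run):
1. one cream rosette is wholly past the gate, in the slot, the other two still wholly in the pen ((((y of cream_a in the frame of gate between 0.02 and 0.14 m and x of cream_a in the frame of gate between -0.012 and 0.012 m and z of cream_a in the frame of gate below 0.007 m) and (y of cream_b in the frame of gate between -0.215 and -0.02 m and x of cream_b in the frame of gate between -0.11 and 0.11 m) and (y of cream_c in the frame of gate between -0.215 and -0.02 m and x of cream_c in the frame of gate between -0.11 and 0.11 m)) or ((y of cream_a in the frame of gate between -0.215 and -0.02 m and x of cream_a in the frame of gate between -0.11 and 0.11 m) and (y of cream_b in the frame of gate between 0.02 and 0.14 m and x of cream_b in the frame of gate between -0.012 and 0.012 m and z of cream_b in the frame of gate below 0.007 m) and (y of cream_c in the frame of gate between -0.215 and -0.02 m and x of cream_c in the frame of gate between -0.11 and 0.11 m)) or ((y of cream_a in the frame of gate between -0.215 and -0.02 m and x of cream_a in the frame of gate between -0.11 and 0.11 m) and (y of cream_b in the frame of gate between -0.215 and -0.02 m and x of cream_b in the frame of gate between -0.11 and 0.11 m) and (y of cream_c in the frame of gate between 0.02 and 0.14 m and x of cream_c in the frame of gate between -0.012 and 0.012 m and z of cream_c in the frame of gate below 0.007 m)))), for 0.1 s.
2. two cream rosettes are in the slot, the third still wholly in the pen ((((y of cream_a in the frame of gate between 0.02 and 0.14 m and x of cream_a in the frame of gate between -0.012 and 0.012 m and z of cream_a in the frame of gate below 0.007 m) and (y of cream_b in the frame of gate between 0.02 and 0.14 m and x of cream_b in the frame of gate between -0.012 and 0.012 m and z of cream_b in the frame of gate below 0.007 m) and (y of cream_c in the frame of gate between -0.215 and -0.02 m and x of cream_c in the frame of gate between -0.11 and 0.11 m)) or ((y of cream_a in the frame of gate between 0.02 and 0.14 m and x of cream_a in the frame of gate between -0.012 and 0.012 m and z of cream_a in the frame of gate below 0.007 m) and (y of cream_b in the frame of gate between -0.215 and -0.02 m and x of cream_b in the frame of gate between -0.11 and 0.11 m) and (y of cream_c in the frame of gate between 0.02 and 0.14 m and x of cream_c in the frame of gate between -0.012 and 0.012 m and z of cream_c in the frame of gate below 0.007 m)) or ((y of cream_a in the frame of gate between -0.215 and -0.02 m and x of cream_a in the frame of gate between -0.11 and 0.11 m) and (y of cream_b in the frame of gate between 0.02 and 0.14 m and x of cream_b in the frame of gate between -0.012 and 0.012 m and z of cream_b in the frame of gate below 0.007 m) and (y of cream_c in the frame of gate between 0.02 and 0.14 m and x of cream_c in the frame of gate between -0.012 and 0.012 m and z of cream_c in the frame of gate below 0.007 m)))), for 0.1 s.
3. all three cream rosettes are in the slot (((y of cream_a in the frame of gate between 0.02 and 0.14 m and x of cream_a in the frame of gate between -0.012 and 0.012 m and z of cream_a in the frame of gate below 0.007 m) and (y of cream_b in the frame of gate between 0.02 and 0.14 m and x of cream_b in the frame of gate between -0.012 and 0.012 m and z of cream_b in the frame of gate below 0.007 m) and (y of cream_c in the frame of gate between 0.02 and 0.14 m and x of cream_c in the frame of gate between -0.012 and 0.012 m and z of cream_c in the frame of gate below 0.007 m))), for 0.1 s.
At the end, for the whole second after the job is handed in: All three cream rosettes lie flat and still in the slot, their centres at least 20 mm past the middle of the gate (so wholly past it) and within 12 mm of the slot's centre line; the red one lies flat and still wholly in the pen (y of cream_a in the frame of gate between 0.02 and 0.14 m and x of cream_a in the frame of gate between -0.012 and 0.012 m and z of each of cream_a, cream_b, cream_c in the frame of gate below 0.007 m and y of cream_b in the frame of gate between 0.02 and 0.14 m and x of cream_b in the frame of gate between -0.012 and 0.012 m and y of cream_c in the frame of gate between 0.02 and 0.14 m and x of cream_c in the frame of gate between -0.012 and 0.012 m and y of red in the frame of gate between -0.215 and -0.02 m and x of red in the frame of gate between -0.11 and 0.11 m and angle between each of cream_a, cream_b, cream_c, red's own z axis and vertical below 0.15 rad and linear speed of each of cream_a, cream_b, cream_c, red below 0.01 m/s); the robot touches nothing.
It fails at once if a rosette is lifted (more than 20 mm off the tray's floor) (z of any of cream_a, cream_b, cream_c, red in the frame of gate above 0.02 m).
It fails at once if the red rosette enters the gate or leaves the pen (y of red in the frame of gate above -0.012 m or y of red in the frame of gate below -0.225 m or x of red in the frame of gate above 0.12 m or x of red in the frame of gate below -0.12 m).
It fails at once if a thing beside the tray is moved by more than 25 mm (distance of any of stamp_center, jar_center, brush, spatula, cup_center from where it was at the start of the episode above 0.025 m).
It also fails if it takes over 54 s, if anything falls off the work surface, if the arm or the gripper's body presses on something with over 40 N, if the wrist force passes 120 N, or if a joint passes its speed limit or range.

ROBOT

A 6-joint arm with a two-finger parallel gripper is mounted at the origin on the work surface. World frame = base frame: x ahead of the robot, y to its left, z up, the work surface at z = 0. Lengths are in mm, angles in degrees, forces in N, time in s.
With the tool pointing down it reaches from about 275 to 825 mm from the base axis. Payload 4.9 kg.
Tool frame: the origin (TCP) lies between the finger pads; the fingertips stand arm.tip_extent ahead of it and the grasp point (between the pads) lies 3 mm ahead of it (arm.tip_extent is the distance from the TCP to the fingertips, in mm); z points along the fingers, y is the direction in which the jaws open and shut (so a half turn about z gives the same grasp; the last joint's range is limited). The gripper opens to 85 mm and grips with 20 to 120 N. Pads are 22 mm wide; open, the fingers measure 114 mm over their backs; the gripper's body (76 mm by 85 mm) begins 54 mm behind the grasp point. The pads swing forward as they close: fully open they stand 13 mm farther back than shut.
Start: joints at [-74.381, 18.69, -11.035, 60.275, 0, 82.311], TCP at [217.633, -505.128, 228.081] pointing down, gripper open.
Joint ranges: [-152.03, 152.03], [-55.5, 102.48], [-74.3, 77.21], [-110.64, 120.58], [-84.22, 78.4], [-180, 180]. Speed limits (degrees/s): [147.25, 147.25, 180, 180, 180, 180].

INTERFACE

Orientations are given as a 3x3 rotation matrix whose columns are the frame's x, y, z axes.
In Python, from station import arm gives the robot as it stands.
- The arm moves only by the shell command python3 -m pendant 'ROWS' [FORCE]. ROWS is text: rows parted by semicolons, each of 7 numbers parted by spaces: the turn, a rotation vector about the tool's x, y, z in rad, then the shift along the tool's x, y, z in m, then the closure, from 0 (fully open) to 1 (shut). In form: ax ay az dx dy dz grip; .... A call has 1 to 8 rows; each row shifts and turns the commanded pose from where the row before left it, along the tool's axes as they then stand; what a row does not reach is not made up. A row lasts 1/8 s, in which the tool goes at most 62.5 mm and 10.7 degrees, less where a joint would pass 70% of its speed; a pose out of reach is approached as far as the arm can. A call with a gripper value outside its range is refused whole. The fingers move at their own pace and stop on an object; FORCE is the grip in N (left out, the last holds). Time passes only in rows, so rows that do not move let the fingers close. It gives the time, the measured TCP pose, the force and the opening at its end, in the units of the state.
- arm.get_obs(): the state, without advancing time (a new reading comes with each control period).
- arm.camera(name): name is "side" or "top"; returns a dict with "color" (384x512x3 uint8, red, green, blue), "K" (3x3 intrinsics, pixels), "rvec" (rotation vector, rad) and "tvec" (3), from world to camera coordinates, as OpenCV has them. Camera axes: x right, y down, z forward; pixel columns grow to the right and rows downward; lengths in mm; the calibration is good to about 2 mm. A picture is of the moment at which its call begins. There is no depth.
- arm.hand_in(): hands the job in, once; it reports no verdict.
The state is a dict: "clock": time; "joints": joint angles; "dq": joint speeds; "joint_torque": joint torques, N m; "ee_pos": TCP position; "ee_rot": TCP orientation; "ft_force": force on the tool from outside, world axes, zero at the start; "moment": the same for the moment, N m; "gripper_width": finger opening in mm.
Only numpy, scipy, OpenCV 4.12 (cv2) and the standard library are available. Lean on these libraries where they do the work, as an engineer would, in place of code of your own. Each camera call takes 0.05 s, during which the arm holds its last target.

## Working session

There is one attempt and no reset: what is moved stays moved. The work goes in short steps, Python scripts to look and compute and a shell command to move; the robot and the scene stay as the last step left them, time stands still between calls to the robot, and variables do not carry over. Pictures are saved under pics/ and viewed, and the job is handed in when it is done.

```bash
ls; mkdir -p pics
python3 - <<'E'
from station import arm
import cv2,numpy as np
print(arm.tip_extent); o=arm.get_obs(); print(o)
for n in ("top","side"):
    c=arm.camera(n); cv2.imwrite(f"pics/{n}0.png",c["color"][:,:,::-1]); print(n,c["K"],c["rvec"],c["tvec"])
E
```

```text
pics
22.0
{'clock': 0.0, 'joints': array([-7.43817923e+01,  1.87331145e+01, -1.10913816e+01,  6.02734422e+01,
       -8.50764080e-04,  8.23106840e+01]), 'dq': array([ 0.08170309, -0.02765484,  0.05539668,  0.01540567, -0.06488517,
       -0.07469559]), 'joint_torque': array([-1.95224064e-03, -4.43397188e+01,  2.62443495e+01,  1.53628952e-02,
       -1.25480706e-04, -5.87719143e-06]), 'ee_pos': array([ 217.46465951, -504.55690887,  227.29706829]), 'ee_rot': array([[ 9.18394479e-01,  3.95665712e-01, -4.74500517e-04],
       [ 3.95665939e-01, -9.18393036e-01,  1.64223410e-03],
       [ 2.13997754e-04, -1.69596242e-03, -9.99998539e-01]]), 'ft_force': array([-0.1415592 , -0.45327071, -0.67579987]), 'moment': array([-0.07071037, -0.01089343,  0.02747942]), 'gripper_width': 85.47873743065821}
top [[398.12736828   0.         256.5275021 ]
 [  0.         398.12736828 191.64464744]
 [  0.           0.           1.        ]] [ 2.14404636 -2.17508126  0.15815452] [   9.11356852  527.82168268 1246.363616  ]
side [[352.70232354   0.         250.20703953]
 [  0.         352.70232354 193.90332817]
 [  0.           0.           1.        ]] [ 2.20180251 -0.34186624  0.13609004] [-513.86018934  142.54235221 1074.98373685]
```

View pics/top0.png

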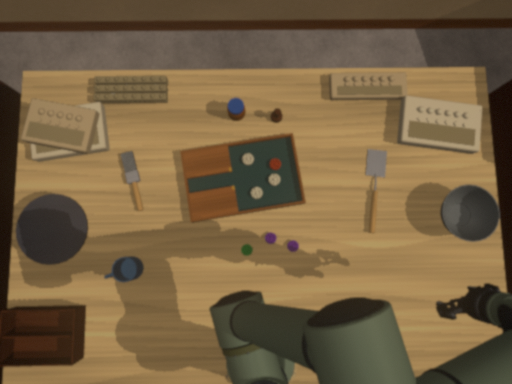

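View pics/side0.png

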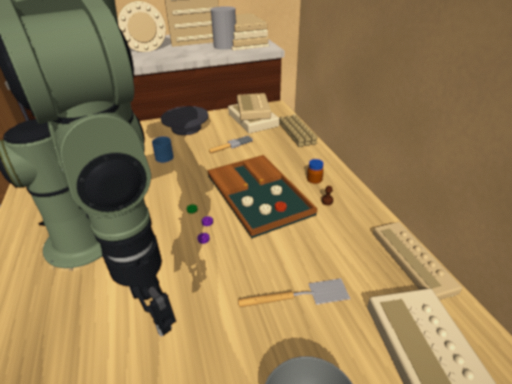

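```bash
cat > h.py <<'E'
import cv2,numpy as np
from station import arm
def snap(n="top"):
    c=arm.camera(n); c["R"]=cv2.Rodrigues(np.array(c["rvec"],float))[0]; return c
def ray(c,uv,z):
    d=c["R"].T@np.linalg.inv(c["K"])@np.array([uv[0],uv[1],1.0]); o=-c["R"].T@np.ravel(c["tvec"])
    return o+d*(z-o[2])/d[2]
def proj(c,P):
    return cv2.projectPoints(np.array(P,float).reshape(-1,3),np.array(c["rvec"],float),np.array(c["tvec"],float),c["K"],None)[0][:,0]
def crop(c,x0,y0,w,h,s,fn):
    cv2.imwrite(fn,cv2.resize(c["color"][y0:y0+h,x0:x0+w,::-1],None,fx=s,fy=s,interpolation=cv2.INTER_CUBIC))
def blobs(c,kind,box):
    x0,y0,w,h=box; im=c["color"][y0:y0+h,x0:x0+w]; hsv=cv2.cvtColor(im,cv2.COLOR_RGB2HSV)
    H,S,V=[hsv[...,i].astype(int) for i in range(3)]
    if kind=="cream": m=(V>130)&(S<110)
    if kind=="red": m=((H<8)|(H>172))&(S>150)&(V>100)
    if kind=="floor": m=(H>75)&(H<105)&(V<90)
    n,l,st,ce=cv2.connectedComponentsWithStats(m.astype(np.uint8))
    return [(st[i,4],ce[i]+[x0,y0],st[i,:4]) for i in range(1,n) if st[i,4]>15]
E
python3 - <<'E'
from h import *
c=snap(); crop(c,170,125,145,105,5,"pics/t1.png")
im=c["color"]
for uv in [(248,158),(275,164),(275,180),(257,192),(290,170),(207,183),(200,160),(186,165),(180,158),(170,140)]: print(uv,im[uv[1],uv[0]],cv2.cvtColor(im[uv[1]:uv[1]+1,uv[0]:uv[0]+1],cv2.COLOR_RGB2HSV)[0,0])
E
```

```text
(248, 158) [161 144 113] [ 19  76 161]
(275, 164) [121  50  26] [  8 200 121]
(275, 180) [164 147 115] [ 20  76 164]
(257, 192) [163 147 115] [ 20  75 163]
(290, 170) [50 58 47] [52 48 58]
(207, 183) [54 63 52] [55 45 63]
(200, 160) [118  74  38] [ 14 173 118]
(186, 165) [120  75  38] [ 14 174 120]
(180, 158) [124  95  59] [ 17 134 124]
(170, 140) [172 138  89] [ 18 123 172]
```

View pics/t1.png

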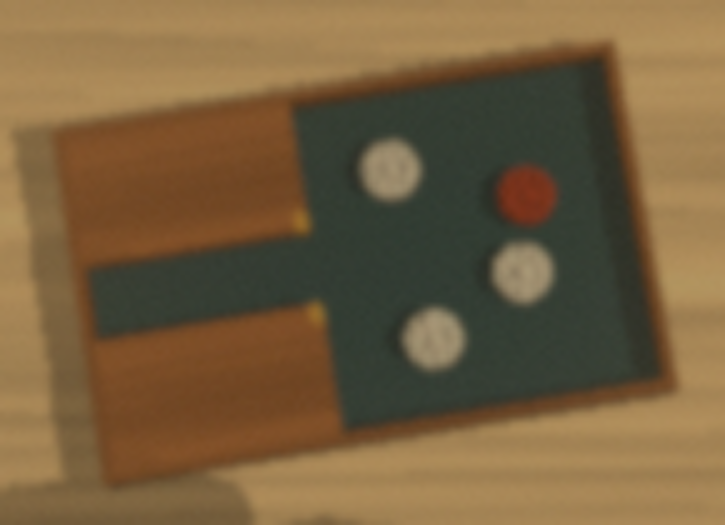

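Run:
```python
from h import *
c=snap()
px=np.array([(55,132),(610,42),(675,385),(108,487)])/5.+[170,125]-0.4
P=np.array([ray(c,p,30) for p in px]);print(P.round(1))
# tray coords of corners rel. gate: x right of y-direction ; y = toward slot
loc=np.array([(118,152),(118,-223),(-118,-223),(-118,152)],float) 
A=loc-loc.mean(0);B=P[:,:2]-P[:,:2].mean(0)
th=np.arctan2((A[:,0]*B[:,1]-A[:,1]*B[:,0]).sum(),(A*B).sum()); R=np.array([[np.cos(th),-np.sin(th)],[np.sin(th),np.cos(th)]])
t=P[:,:2].mean(0)-R@loc.mean(0); print("yaw",th,"gate",t); print("resid",(P[:,:2]-(loc@R.T+t)).round(1))
L=lambda w:(R.T@(np.array(w)[:2]-t)).round(1)
for q in [(303,222),(317,314)]: print("brass",L(ray(c,np.array(q)/5.+[170,125]-.4,30)))
for q in [(91,270),(98,336),(295,107),(345,428)]: print("slot end edge/pen top corner",L(ray(c,np.array(q)/5.+[170,125]-.4,30)),L(ray(c,np.array(q)/5.+[170,125]-.4,12)))
for k in("cream","red"):
    for a,uv,bb in blobs(c,k,(230,140,75,80)): print(k,a,uv.round(1),L(ray(c,uv,25)),ray(c,uv,25).round(1))
s=snap("side");crop(s,200,145,125,95,6,"pics/s1.png")
pr=lambda x,y,z:(proj(s,[*(R@[x,y]+t),z])[0]-[200,145])*6
for x,y,z in [(118,152,30),(118,-223,30),(-118,-223,30),(-118,152,30),(-25,0,30),(25,0,30)]: print(x,y,pr(x,y,z).round())
for k in("cream","red"):
    for a,uv,bb in blobs(s,k,(230,170,80,60)): print(k,a,uv.round(1),L(ray(s,uv,24)))
```

```text
[[ 665.8  247.4   30. ]
 [ 722.1 -117.2   30. ]
 [ 494.1 -153.1   30. ]
 [ 433.6  211.4   30. ]]
yaw 0.15766911631520805 gate [573.34112205  82.19463031]
resid [[-0.2 -3.4]
 [-2.8  2.3]
 [ 2.2  3.5]
 [ 0.7 -2.4]]
brass [30.9 -1.1]
brass [-30.3  -0.1]
slot end edge/pen top corner [ 22.9 139.2] [ 26.4 141.6]
slot end edge/pen top corner [-20.5 141.2] [-17.6 143.6]
slot end edge/pen top corner [107.3  -8.5] [112.   -8.2]
slot end edge/pen top corner [-106.3   -5.7] [-104.7   -5.4]
cream 86 [247.7 158.5] [ 56.6 -63.2] [639.2  28.7  25. ]
cream 89 [274.2 179.1] [ -25.6 -136.7] [569.6 -56.8  25. ]
cream 87 [256.4 192.3] [-58.5 -72.2] [526.9   1.7  25. ]
red 40 [274.8 163.6] [  24.9 -148. ] [621.2 -60.1  25. ]
118 152 [376.  56.]
118 -223 [703. 380.]
-118 -223 [304. 522.]
-118 152 [ 39. 150.]
-25 0 [279. 236.]
25 0 [355. 212.]
cream 91 [276.  189.6] [ 55.  -68.4]
cream 95 [247.1 200.6] [-59.9 -76.6]
cream 105 [265.  208.6] [ -26.6 -141.1]
red 96 [280.4 206.2] [  23.3 -153.6]
```

View pics/s1.png

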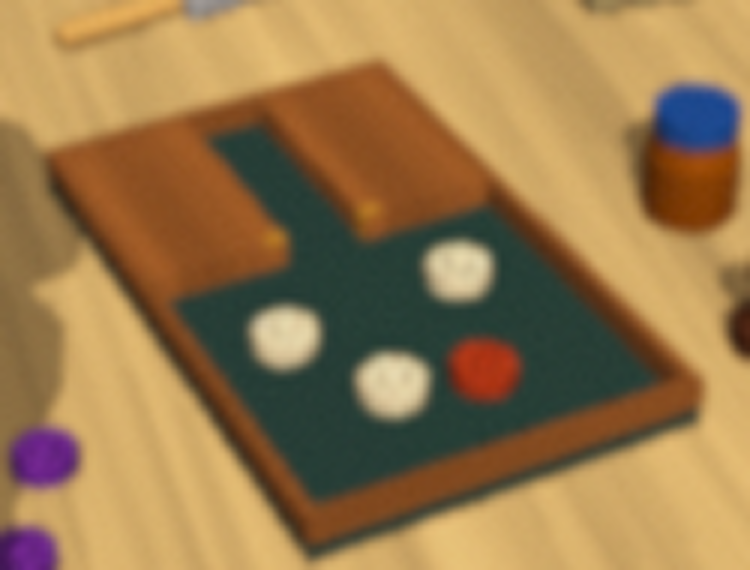

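```bash
cat >> h.py <<'E'
th=0.1577; Rt=np.array([[np.cos(th),-np.sin(th)],[np.sin(th),np.cos(th)]]); t0=np.array([573.3,82.2])
L=lambda w:(Rt.T@(np.array(w)[:2]-t0))
W=lambda l:Rt@np.array(l,float)+t0
def state():
    o=arm.get_obs(); R=o["ee_rot"]; a=np.degrees(np.arctan2(R[1,0],R[0,0])-th)
    print("t",round(o["clock"],2),"tray",L(o["ee_pos"]).round(1),"z",o["ee_pos"][2].round(1),"ang",a.round(1),"F",np.round(o["ft_force"],1),"w",o["gripper_width"].round(1),"q",o["joints"].round(0)); return o
def plan(x,y,ang,z):
    "first rotate az about tool z, then the shift in the new tool axes (m)"
    o=state(); R=o["ee_rot"]; a=np.arctan2(R[1,0],R[0,0])
    g=np.radians(ang)+th; az=-((g-a+np.pi)%(2*np.pi)-np.pi)
    X=np.array([np.cos(g),np.sin(g)]);Y=np.array([np.sin(g),-np.cos(g)])
    d=W((x,y))-o["ee_pos"][:2]
    print("-> az %.4f  dx %.4f dy %.4f dz %.4f"%(az,d@X/1e3,d@Y/1e3,(o["ee_pos"][2]-z)/1e3))
def see(fn,n="top"):
    c=snap(n)
    if n=="top": crop(c,170,125,145,105,5,fn); b=(230-45,140,120,80)
    else: crop(c,200,145,125,95,6,fn); b=(230,160,90,70)
    for k in("cream","red"):
        for a,uv,bb in blobs(c,k,b): print(k,a,uv.round(1),L(ray(c,uv,25)).round(1))
    return c
E
python3 - <<'E'
from h import *
plan(-38,-172,69.4,110)
E
```

```text
Traceback (most recent call last):
  File "h.py", line 28, in plan
    o=state(); R=o["ee_rot"]; a=np.arctan2(R[1,0],R[0,0])
  File "h.py", line 25, in state
    print("t",round(o["clock"],2),"tray",L(o["ee_pos"]).round(1),"z",o["ee_pos"][2].round(1),"ang",a.round(1),"F",np.round(o["ft_force"],1),"w",o["gripper_width"].round(1),"q",o["joints"].round(0)); return o
                                                                                                                                                ^^^^^^^^^^^^^^^^^^^^^^^^
AttributeError: 'float' object has no attribute 'round'
```

```bash
sed -i 's/o\["gripper_width"\].round(1)/round(float(o["gripper_width"]),1)/' h.py
python3 - <<'E'
from h import *
plan(-38,-172,69.4,110)
E
```

```text
t 0.25 tray [-443.5 -523.9] z 227.7 ang 14.3 F [-0.6 -0.9 -0. ] w 85.3 q [-74.  19. -11.  60.   0.  82.]
-> az -0.9621  dx 0.4721 dy 0.2558 dz 0.1177
```

```bash
python3 -m pendant '0 0 -0.16 0 0 0 0.83;0 0 -0.16 0 0 0 0.83;0 0 -0.16 0 0 0 0.83;0 0 -0.16 0 0 0 0.83;0 0 -0.16 0 0 0 0.83;0 0 -0.162 0 0 0 0.83' 20; python3 -m pendant '0 0 0 0.043 0.0233 0 0.83;0 0 0 0.043 0.0233 0 0.83;0 0 0 0.043 0.0233 0 0.83;0 0 0 0.043 0.0233 0 0.83;0 0 0 0.043 0.0233 0 0.83;0 0 0 0.043 0.0233 0 0.83'
python3 -m pendant '0 0 0 0.043 0.0233 0.02 0.83;0 0 0 0.043 0.0233 0.02 0.83;0 0 0 0.043 0.0233 0.02 0.83;0 0 0 0.043 0.0233 0.02 0.83;0 0 0 0.043 0.0233 0.02 0.83;0 0 0 0 0 0.018 0.83;0 0 0 0 0 0 0.83'
python3 - <<'E'
from h import *
see("pics/t2.png");see("pics/s2.png","side");plan(-38,-172,69.4,60)
E
```

```text
clock: 1.0
ee_pos: [217.6, -505.0, 227.9]
ee_rot: [[0.195, 0.981, -0.0], [0.981, -0.195, 0.0], [0.0, -0.0, -1.0]]
ft_force: [0.2, -0.4, 0.1]
gripper_width: 14.3
clock: 1.75
ee_pos: [407.2, -279.2, 228.2]
ee_rot: [[0.201, 0.98, 0.0], [0.98, -0.201, -0.0], [-0.0, 0.0, -1.0]]
ft_force: [0.2, -1.8, -0.2]
gripper_width: 14.3
clock: 2.62
ee_pos: [562.4, -92.2, 108.5]
ee_rot: [[0.2, 0.98, -0.004], [0.98, -0.2, 0.001], [0.0, -0.004, -1.0]]
ft_force: [-0.3, -0.7, 0.2]
gripper_width: 14.4
cream 70 [248.5 157.9] [ 58.3 -66. ]
cream 18 [270.4 177.7] [ -18.7 -125.3]
cream 91 [256.4 192.4] [-58.5 -72.2]
red 47 [273.4 163.1] [  27.2 -143.5]
cream 65 [276.9 190. ] [ 55.9 -73.1]
cream 88 [247.1 200.6] [-60.4 -78.1]
cream 95 [265.1 208.6] [ -26.9 -142. ]
red 89 [280.3 206.1] [  22.9 -153.8]
t 2.73 tray [ -37.3 -171.9] z 110.3 ang 69.4 F [-0.6 -0.1  0.6] w 14.4 q [-17.  27. -17.  46.  -0.  85.]
-> az -0.0006  dx -0.0004 dy -0.0006 dz 0.0503
```

View pics/t2.png

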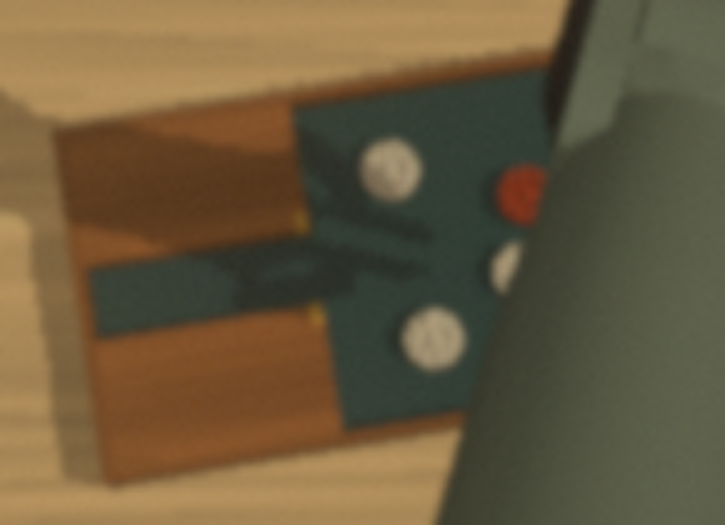

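View pics/s2.png

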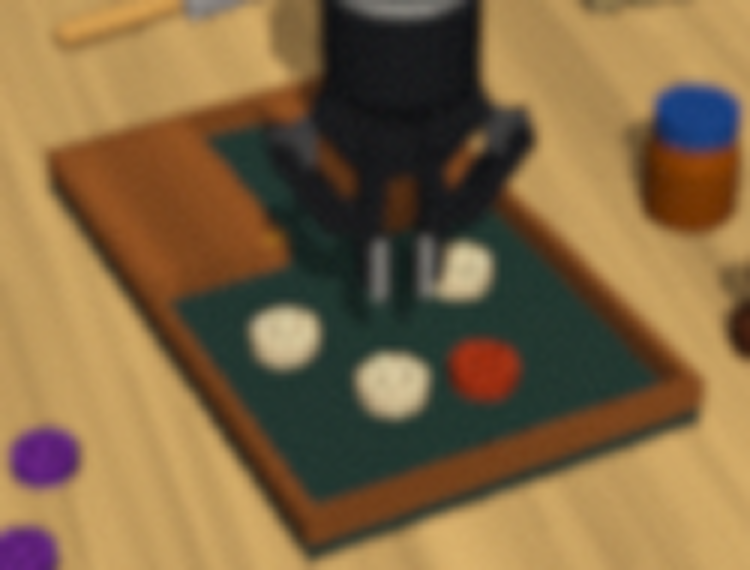

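```bash
python3 -m pendant '0 0 0 0 0 0.03 0.83;0 0 0 0 0 0.03 0.83;0 0 0 0 0 0.01 0.83;0 0 0 0 0 0 0.83';python3 -m pendant '0 0 0 0 0 0.003 0.83;0 0 0 0 0 0 0.83'
python3 - <<'E'
from h import *
see("pics/s3.png","side");state()
E
```

```text
clock: 3.22
ee_pos: [563.6, -93.7, 40.5]
ee_rot: [[0.201, 0.979, -0.0], [0.979, -0.201, 0.0], [0.0, -0.0, -1.0]]
ft_force: [0.1, 0.1, -0.3]
gripper_width: 14.4
clock: 3.48
ee_pos: [564.2, -93.4, 37.9]
ee_rot: [[0.201, 0.98, 0.001], [0.98, -0.201, -0.0], [-0.0, 0.001, -1.0]]
ft_force: [0.2, 0.1, 0.3]
gripper_width: 14.6
cream 70 [246.3 201.1] [-63.9 -79.4]
cream 43 [265.8 208.9] [ -25.4 -144.6]
red 90 [280.4 206.1] [  23.1 -153.9]
t 3.52 tray [ -36.6 -171.9] z 37.9 ang 69.4 F [ 0.2 -0.5  0.1] w 14.6 q [-17.  32. -21.  37.   0.  85.]
```

View pics/s3.png

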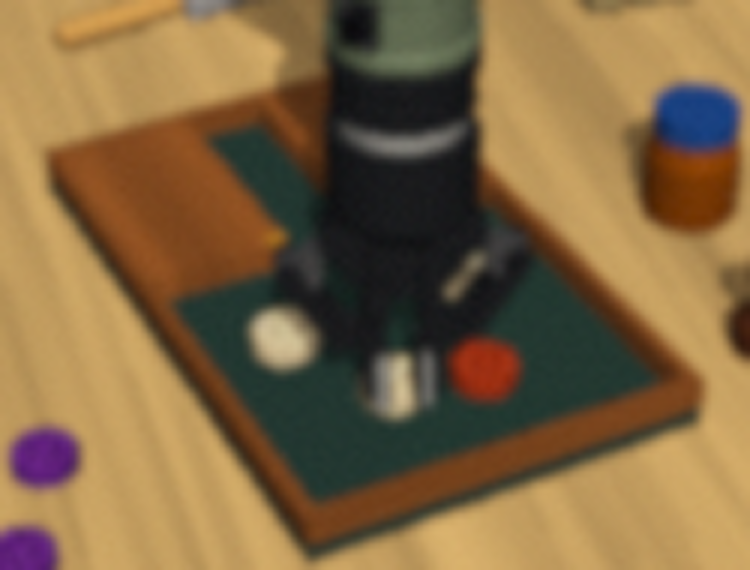

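Run:
```python
from h import *
s=snap("side");o=state();R=o["ee_rot"]
for lx,ly in [(11,7),(11,-7),(-11,7),(-11,-7)]:
  p=o["ee_pos"]+R@[lx,ly,22]; print(lx,ly,p.round(), ((proj(s,p)[0]-[200,145])*6).round())
print(-s["R"].T@np.ravel(s["tvec"]))
```

```text
t 3.58 tray [ -36.6 -171.9] z 37.8 ang 69.4 F [-0.2 -0.  -0.4] w 14.3 q [-17.  32. -21.  37.   0.  85.]
11 7 [573. -84.  16.] [411. 418.]
11 -7 [559. -81.  16.] [385. 420.]
-11 7 [ 569. -105.   16.] [416. 445.]
-11 -7 [ 555. -103.   16.] [390. 447.]
[ 284.97862663 -888.2558806   754.81741091]
```

Run:
```python
from h import *
print(arm.tip_extent)
s=snap("side");o=state();R=o["ee_rot"]
crop(s,245,175,40,45,14,"pics/s4.png")
for z in (110.3,37.8):
 for e in (0,10,22):
  for lx in (-11,0,11):
   p=o["ee_pos"]+R@[lx,0,e]; p[2]+=z-o["ee_pos"][2]; print(z,e,lx, ((proj(s,p)[0]-[200,145])*6).round(),((proj(s,p)[0]-[245,175])*14).round())
```

```text
22.0
t 3.62 tray [ -36.8 -171.8] z 37.6 ang 69.4 F [ 0.5 -0.3  0. ] w 14.2 q [-17.  32. -21.  37.  -0.  85.]
110.3 0 -11 [404. 304.] [312. 288.]
110.3 0 0 [401. 290.] [306. 257.]
110.3 0 11 [398. 277.] [299. 227.]
110.3 10 -11 [404. 319.] [312. 325.]
110.3 10 0 [401. 306.] [306. 294.]
110.3 10 11 [398. 293.] [299. 263.]
110.3 22 -11 [404. 338.] [312. 369.]
110.3 22 0 [401. 325.] [305. 338.]
110.3 22 11 [398. 311.] [299. 307.]
37.8 0 -11 [403. 414.] [311. 547.]
37.8 0 0 [400. 401.] [304. 515.]
37.8 0 11 [398. 387.] [298. 483.]
37.8 10 -11 [403. 429.] [310. 581.]
37.8 10 0 [400. 415.] [304. 549.]
37.8 10 11 [398. 402.] [298. 517.]
37.8 22 -11 [403. 446.] [310. 621.]
37.8 22 0 [400. 432.] [304. 589.]
37.8 22 11 [397. 419.] [297. 557.]
```

View pics/s4.png

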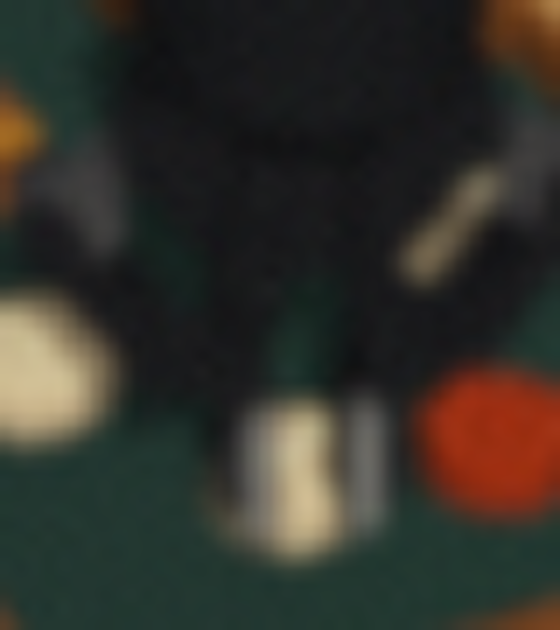

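```bash
python3 -m pendant '0 0 0 -0.012 0 0 0.83;0 0 0 0 0 0 0.83';python3 -m pendant '0 0 0 0 0 0.0025 0.83;0 0 0 0 0 0 0.83;0 0 0 0 0 0.002 0.83;0 0 0 0 0 0 0.83'
python3 - <<'E'
from h import *
s=see("pics/s5.png","side");state()
crop(s,245,175,40,45,14,"pics/s5b.png")
E
```

```text
clock: 3.88
ee_pos: [561.2, -105.9, 37.2]
ee_rot: [[0.202, 0.979, 0.0], [0.979, -0.202, -0.0], [-0.0, 0.0, -1.0]]
ft_force: [-0.2, 0.5, 0.1]
gripper_width: 14.6
clock: 4.38
ee_pos: [561.1, -104.7, 32.4]
ee_rot: [[0.2, 0.98, -0.0], [0.98, -0.2, 0.0], [0.0, -0.0, -1.0]]
ft_force: [-0.3, -0.3, -1.2]
gripper_width: 14.6
cream 49 [245.3 201.6] [-67.9 -79.7]
cream 36 [266.1 209.1] [ -25.1 -145.7]
red 65 [281.1 207. ] [  23. -159.]
t 4.42 tray [ -41.4 -182.7] z 32.5 ang 69.4 F [-0.1 -0.9 -0.1] w 14.4 q [-18.  32. -21.  36.   0.  84.]
```

View pics/s5b.png

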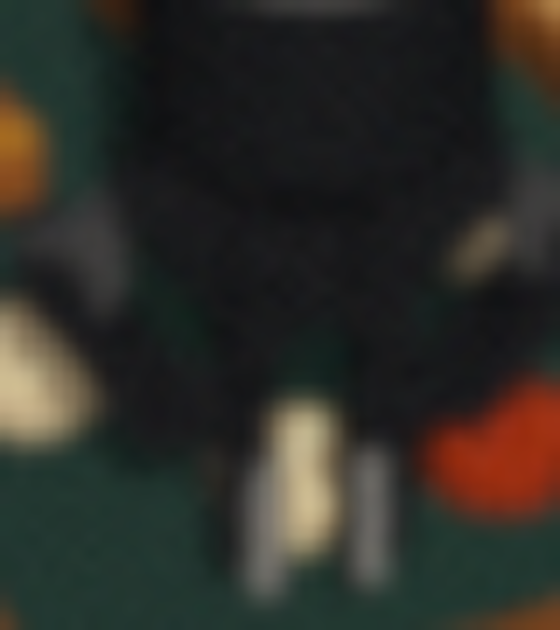

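```bash
for i in 1; do python3 -m pendant '0 0 0 0 0 0.003 0.83;0 0 0 0 0 0 0.83'; python3 -m pendant '0 0 0 0 0 0.002 0.83;0 0 0 0 0 0 0.83'; python3 -m pendant '0 0 0 0 0 0.002 0.83;0 0 0 0 0 0 0.83';done
```

```text
clock: 4.68
ee_pos: [561.0, -104.8, 29.3]
ee_rot: [[0.201, 0.98, -0.0], [0.98, -0.201, 0.0], [0.0, -0.0, -1.0]]
ft_force: [0.3, -0.3, 0.7]
gripper_width: 14.5
clock: 4.92
ee_pos: [561.1, -104.9, 27.4]
ee_rot: [[0.201, 0.98, -0.0], [0.98, -0.201, 0.0], [0.0, -0.0, -1.0]]
ft_force: [0.1, -0.2, -1.2]
gripper_width: 14.9
clock: 5.18
ee_pos: [561.1, -104.9, 25.4]
ee_rot: [[0.201, 0.98, -0.0], [0.98, -0.201, 0.0], [0.0, -0.0, -1.0]]
ft_force: [-0.1, -0.0, -0.0]
gripper_width: 14.7
```

```bash
python3 -m pendant '0 0 0 0 0 0.0015 0.83;0 0 0 0 0 0 0.83'; python3 -m pendant '0 0 0 0 0 0.0015 0.83;0 0 0 0 0 0 0.83'
python3 - <<'E'
from h import *
s=see("pics/s6.png","side");o=state()
crop(s,245,175,40,45,14,"pics/s6b.png")
for e in (0,10):
  for lx in (-11,0,11):
   p=o["ee_pos"]+o["ee_rot"]@[lx,0,e]; print(e,lx,((proj(s,p)[0]-[245,175])*14).round())
E
```

```text
clock: 5.42
ee_pos: [561.1, -104.9, 24.0]
ee_rot: [[0.201, 0.98, -0.0], [0.98, -0.201, 0.0], [0.0, -0.0, -1.0]]
ft_force: [0.0, 0.5, -0.1]
gripper_width: 14.3
clock: 5.68
ee_pos: [561.1, -104.9, 22.5]
ee_rot: [[0.201, 0.98, -0.0], [0.98, -0.201, 0.0], [0.0, -0.0, -1.0]]
ft_force: [-0.3, 0.5, -0.5]
gripper_width: 14.7
cream 38 [244.6 201.5] [-69.9 -78.5]
cream 37 [266.5 208.6] [ -23.  -144.4]
red 48 [282.1 207.5] [  24.4 -162.6]
t 5.72 tray [ -41.4 -182.9] z 22.5 ang 69.4 F [0.1 0.3 0.1] w 14.7 q [-18.  33. -22.  35.   0.  84.]
0 -11 [316. 634.]
0 0 [309. 602.]
0 11 [303. 570.]
10 -11 [315. 668.]
10 0 [309. 635.]
10 11 [302. 603.]
```

View pics/s6b.png

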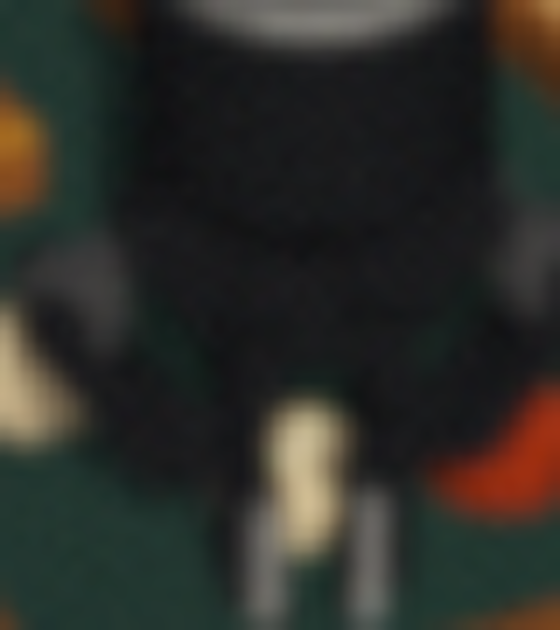

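```bash
python3 -m pendant '0 0 0 0 0 0.002 0.83;0 0 0 0 0 0 0.83'; python3 -m pendant '0 0 0 0 0 0.002 0.83;0 0 0 0 0 0 0.83';python3 -m pendant '0 0 0 0 0 0.002 0.83;0 0 0 0 0 0 0.83'
```

```text
clock: 5.98
ee_pos: [561.1, -104.9, 20.4]
ee_rot: [[0.201, 0.98, -0.0], [0.98, -0.201, 0.0], [0.0, -0.0, -1.0]]
ft_force: [-0.7, -0.4, 1.0]
gripper_width: 14.5
clock: 6.22
ee_pos: [561.0, -104.9, 18.4]
ee_rot: [[0.201, 0.98, -0.0], [0.98, -0.201, 0.0], [0.0, -0.0, -1.0]]
ft_force: [0.5, 0.4, -0.7]
gripper_width: 14.4
clock: 6.48
ee_pos: [561.0, -104.9, 16.4]
ee_rot: [[0.201, 0.98, -0.0], [0.98, -0.201, 0.0], [0.0, -0.0, -1.0]]
ft_force: [-0.4, -0.3, 0.3]
gripper_width: 14.6
```

Run:
```python
from h import *
s=see("pics/s7.png","side");o=state()
crop(s,230,170,65,60,11,"pics/s7b.png")
for e in (-10,0):
  for lx in (-11,0,11):
   p=o["ee_pos"]+o["ee_rot"]@[lx,0,e]; print(e,lx,((proj(s,p)[0]-[230,170])*11).round())
c=snap();crop(c,170,125,145,105,5,"pics/t7.png")
```

```text
cream 33 [244.2 201.2] [-70.4 -76.4]
cream 35 [266.5 208.9] [ -23.6 -145.5]
red 34 [282.7 207.8] [  25.3 -165.2]
t 6.53 tray [ -41.4 -182.8] z 16.5 ang 69.4 F [ 0.4 -0.3  0.7] w 14.7 q [-18.  34. -22.  34.   0.  84.]
-10 -11 [413. 543.]
-10 0 [408. 517.]
-10 11 [403. 492.]
0 -11 [413. 569.]
0 0 [408. 544.]
0 11 [402. 518.]
```

View pics/s7b.png

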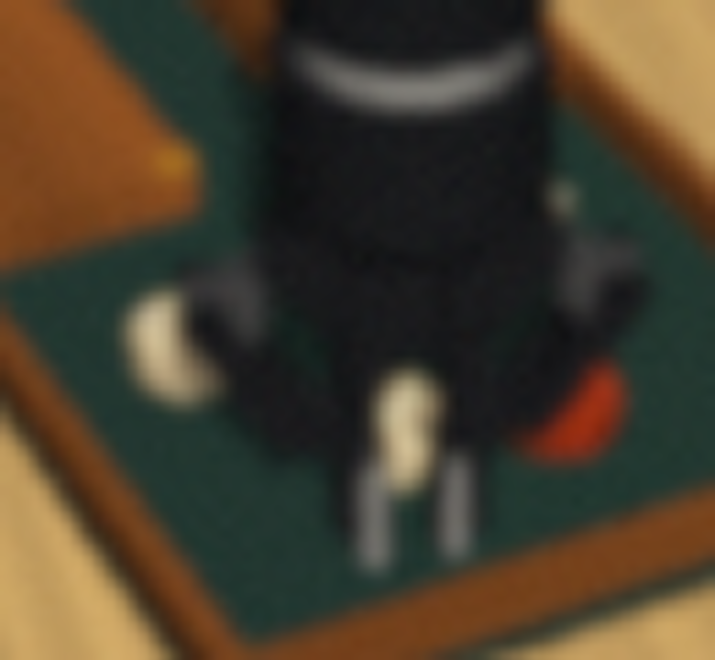

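View pics/t7.png

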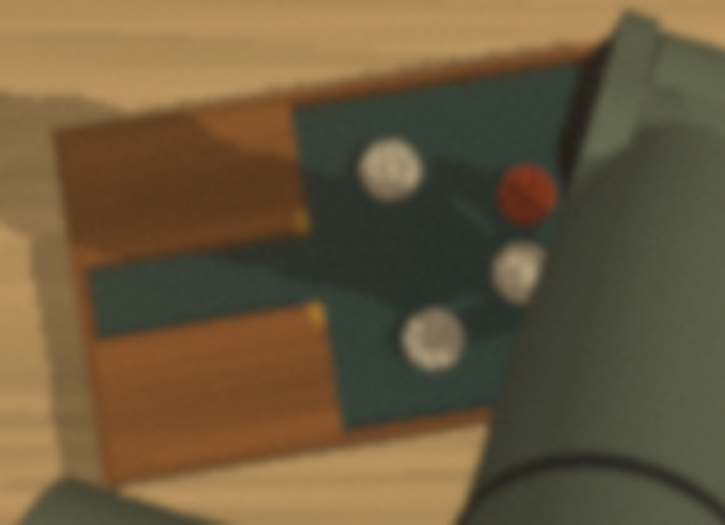

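```bash
python3 -m pendant '0 0 0 0.006 0 0 0.83;0 0 0 0.006 0 0.001 0.83;0 0 0 0.005 0 0 0.83;0 0 0 0.005 0 0 0.83;0 0 0 0.005 0 0 0.83;0 0 0 0.005 0 0 0.83;0 0 0 0.005 0 0 0.83;0 0 0 0.003 0 0 0.83'
python3 - <<'E'
from h import *
c=see("pics/t8.png");s=see("pics/s8.png","side");o=state()
E
```

```text
clock: 7.58
ee_pos: [569.3, -65.4, 15.6]
ee_rot: [[0.2, 0.98, -0.0], [0.98, -0.2, -0.0], [-0.0, -0.0, -1.0]]
ft_force: [0.3, 0.2, -0.5]
gripper_width: 14.7
cream 39 [245.9 156.8] [ 63.1 -58.3]
cream 69 [246.3 201.2] [-64.1 -79.5]
cream 41 [264.8 205.7] [ -20.9 -128.7]
red 87 [280.3 206.1] [  22.8 -153.8]
t 7.67 tray [ -27.1 -145.1] z 15.6 ang 69.4 F [0.4 0.2 0.2] w 14.6 q [-14.  34. -22.  34.   0.  88.]
```

View pics/t8.png

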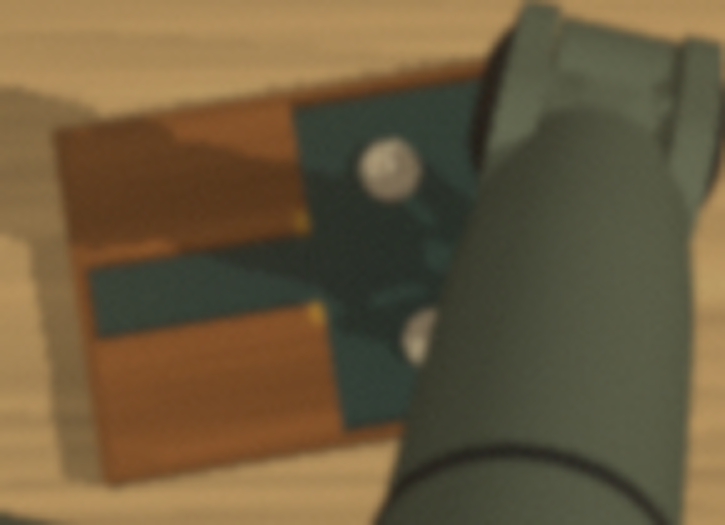

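View pics/s8.png

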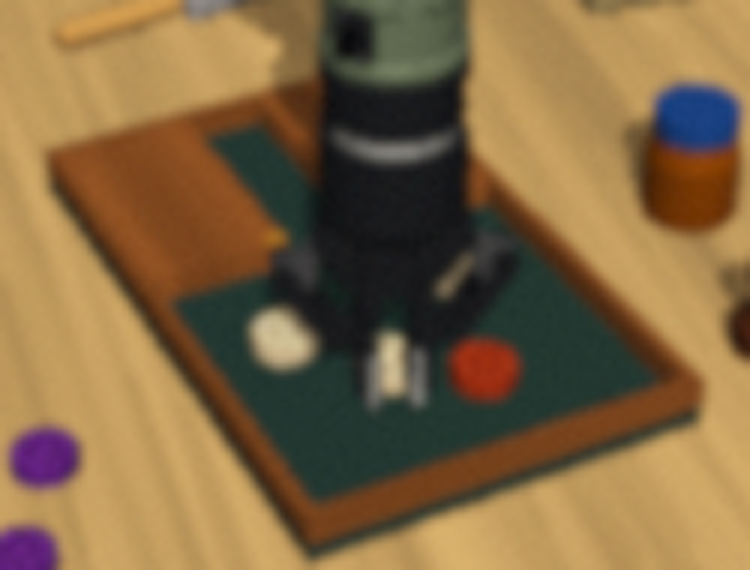

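```bash
python3 -m pendant '0 0 0 0.005 0 0 0.83;0 0 0 0.005 0 0 0.83;0 0 0 0.005 0 0 0.83;0 0 0 0.005 0 0 0.83;0 0 0 0.005 0 0 0.83;0 0 0 0.005 0 0 0.83;0 0 0 0.004 0 0 0.83'
python3 -m pendant '0 0 -0.06 0.005 0.0017 0 0.83;0 0 -0.06 0.005 0.0017 0 0.83;0 0 -0.06 0.005 0.0017 0 0.83;0 0 -0.06 0.005 0.0017 0 0.83;0 0 -0.06 0.005 0.0017 0 0.83;0 0 -0.06 0.005 0.0017 0 0.83'
python3 - <<'E'
from h import *
s=see("pics/s9.png","side");o=state()
E
```

```text
clock: 8.55
ee_pos: [576.1, -32.1, 15.6]
ee_rot: [[0.2, 0.98, 0.0], [0.98, -0.2, 0.0], [0.0, 0.0, -1.0]]
ft_force: [-0.7, -0.2, 0.2]
gripper_width: 14.5
clock: 9.3
ee_pos: [587.8, -2.9, 15.5]
ee_rot: [[-0.159, 0.987, -0.0], [0.987, 0.159, -0.0], [-0.0, -0.0, -1.0]]
ft_force: [-0.2, -0.1, 0.2]
gripper_width: 14.4
cream 70 [276.6 190.1] [ 54.5 -72.9]
cream 87 [247.1 200.6] [-60.4 -77.8]
red 90 [280.5 206.1] [  23.2 -154.2]
t 9.35 tray [  1.2 -85.7] z 15.6 ang 90.2 F [-0.1 -0.1 -0.8] w 14.6 q [ -7.  35. -19.  36.   0.  73.]
```

View pics/s9.png

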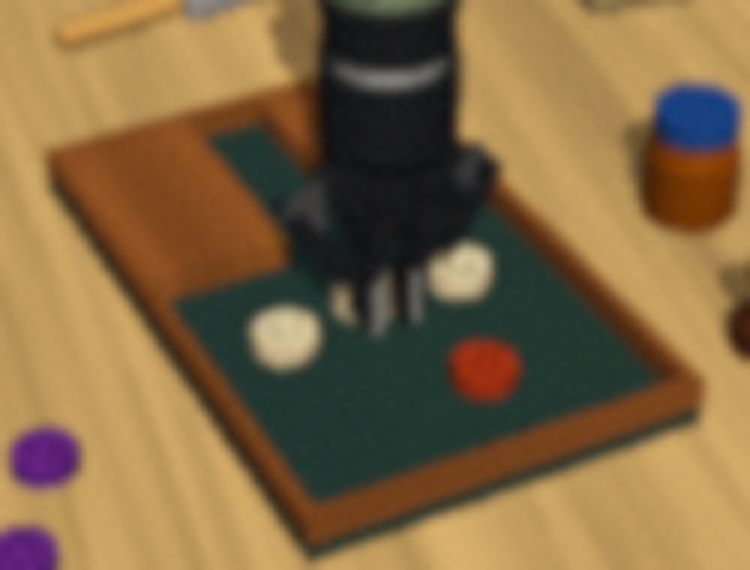

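Run:
```python
from h import *
s=snap("side");crop(s,240,175,50,40,14,"pics/s10.png")
for x in (-20,1.2,20):
  for y in (-57,):
    print(x,y,((proj(s,[*W((x,y-4)),24])[0]-[240,175])*14).round())
```

```text
-20 -57 [219. 275.]
1.2 -57 [297. 250.]
20 -57 [365. 228.]
```

View pics/s10.png

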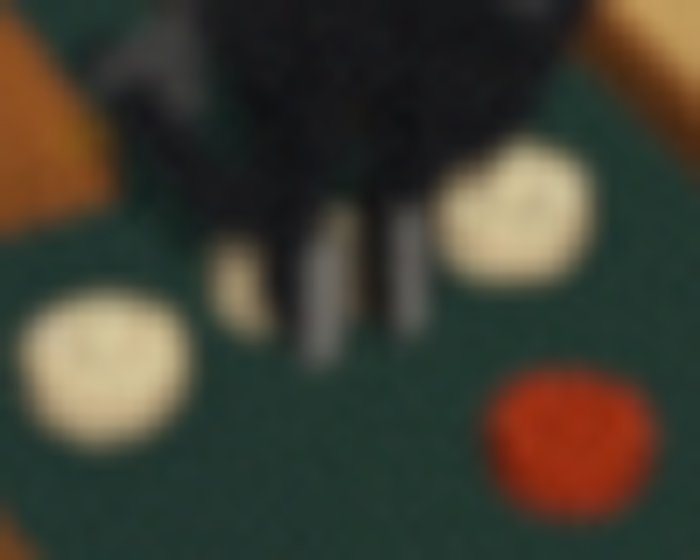

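```bash
python3 -m pendant '0 0 0 0.005 0 0 0.83;0 0 0 0.006 0 0 0.83;0 0 0 0.006 0 0 0.83;0 0 0 0.006 0 0 0.83;0 0 0 0.006 0 0 0.83;0 0 0 0.005 0 0 0.83'
python3 - <<'E'
from h import *
s=snap("side");crop(s,220,155,60,48,13,"pics/s11.png");o=state()
T=L(o["ee_pos"])
for x in (T[0]-19,T[0],T[0]+19):
    print(x,((proj(s,[*W((x,T[1]+28.7-4)),24])[0]-[220,155])*13).round())
E
```

```text
clock: 10.15
ee_pos: [582.3, 30.9, 15.6]
ee_rot: [[-0.157, 0.988, -0.0], [0.988, 0.157, 0.0], [0.0, -0.0, -1.0]]
ft_force: [0.6, -0.5, 1.3]
gripper_width: 14.8
t 10.2 tray [  0.8 -51.5] z 15.6 ang 90.1 F [-0.1  0.8  0.5] w 14.6 q [ -4.  35. -20.  35.   0.  77.]
-18.242391671165773 [412. 444.]
0.7576083288342256 [475. 424.]
19.757608328834227 [538. 405.]
```

View pics/s11.png

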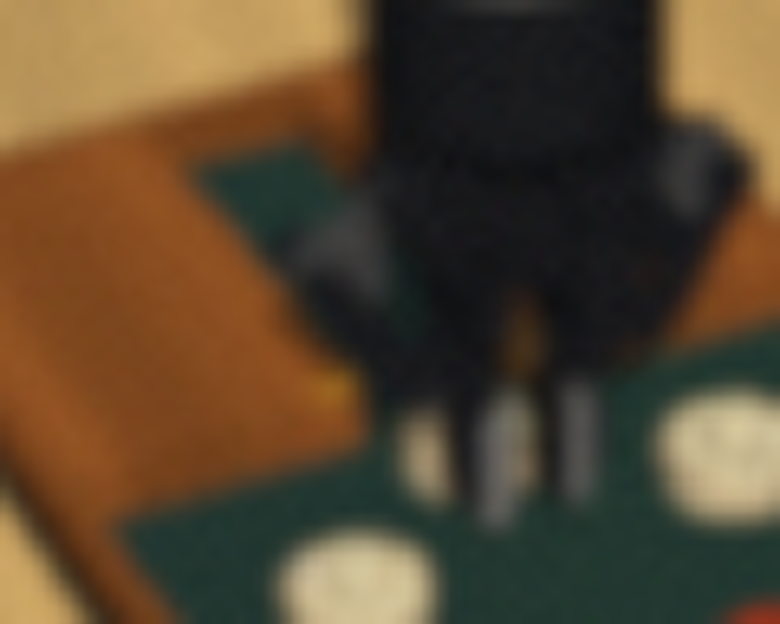

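```bash
python3 -m pendant '0 0 0 0.005 0.001 0 0.83;0 0 0 0.006 0.001 0 0.83;0 0 0 0.006 0 0 0.83;0 0 0 0.006 0 0 0.83;0 0 0 0.006 0 0 0.83;0 0 0 0.006 0 0 0.83;0 0 0 0.006 0 0 0.83'
python3 - <<'E'
from h import *
s=snap("side");crop(s,220,145,60,48,13,"pics/s12.png");o=state()
c=snap();crop(c,170,125,145,105,5,"pics/t12.png")
E
```

```text
clock: 11.08
ee_pos: [577.8, 71.7, 15.6]
ee_rot: [[-0.157, 0.988, -0.0], [0.988, 0.157, 0.0], [0.0, -0.0, -1.0]]
ft_force: [-0.4, 0.1, -0.4]
gripper_width: 14.3
t 11.12 tray [  2.7 -10.4] z 15.6 ang 90.1 F [ 0.7  1.  -0.3] w 14.4 q [ -0.  35. -20.  35.   0.  81.]
```

View pics/s12.png

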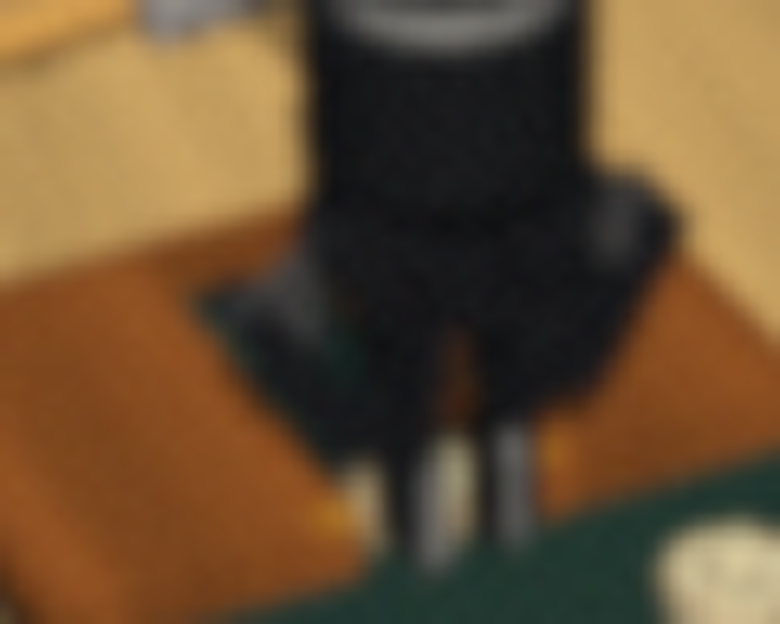

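View pics/t12.png

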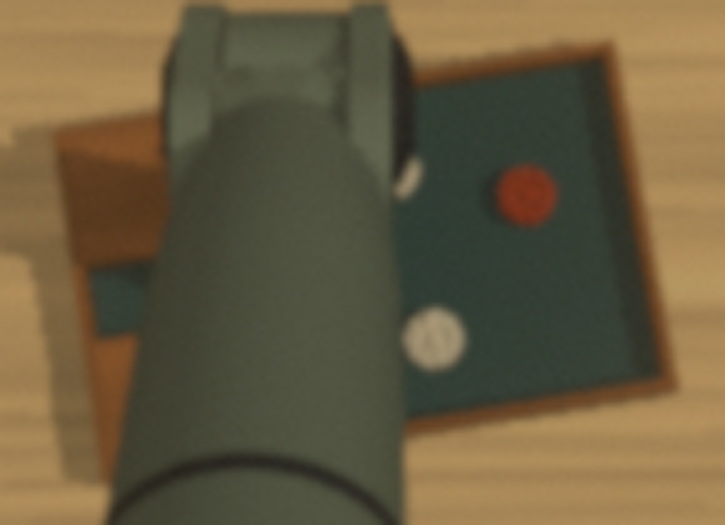

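```bash
python3 -m pendant '0 0 0 0.005 -0.001 0 0.83;0 0 0 0.006 -0.001 0 0.83;0 0 0 0.006 -0.001 0 0.83;0 0 0 0.006 0 0 0.83;0 0 0 0.006 0 0 0.83;0 0 0 0.006 0 0 0.83;0 0 0 0.006 0 0 0.83;0 0 0 0.005 0 0 0.83'
python3 - <<'E'
from h import *
s=snap("side");crop(s,220,145,60,48,13,"pics/s13.png");o=state()
E
```

```text
clock: 12.18
ee_pos: [567.7, 116.6, 15.6]
ee_rot: [[-0.157, 0.988, 0.0], [0.988, 0.157, -0.0], [-0.0, 0.0, -1.0]]
ft_force: [-0.3, -0.5, -0.0]
gripper_width: 14.5
t 12.22 tray [-0.2 35.4] z 15.6 ang 90.1 F [-0.7  0.  -0.2] w 14.5 q [  4.  34. -21.  35.   0.  85.]
```

View pics/s13.png

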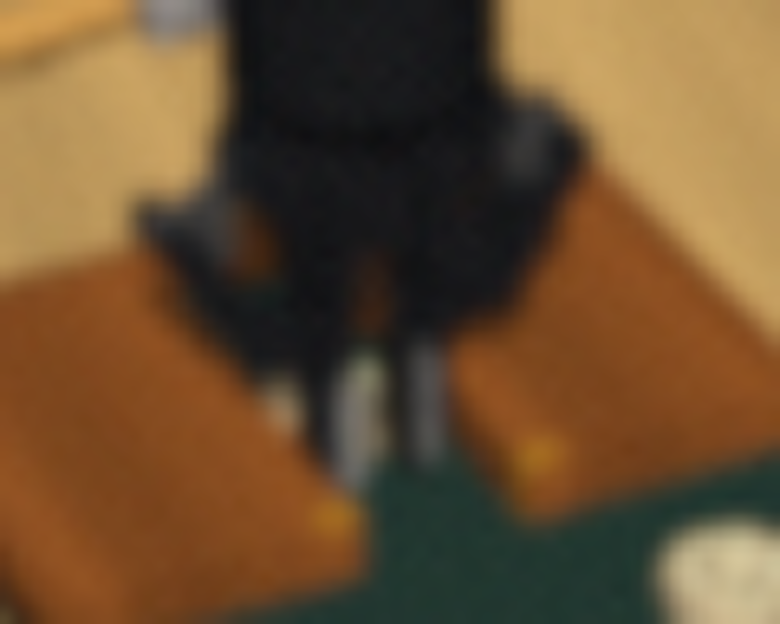

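```bash
python3 -m pendant '0 0 0 -0.01 0 0 0.83;0 0 0 0 0 -0.025 0.83;0 0 0 0 0 -0.025 0.83;0 0 0 -0.03 0 0 0.83;0 0 0 0 0 0 0.83'
python3 - <<'E'
from h import *
c=snap("side");
print("jar",L(ray(c,[316,165],75)),"stamp",L(ray(c,[328,190],60)))
see("pics/s14.png","side")
plan(91,-64,180,60)
E
```

```text
clock: 12.85
ee_pos: [574.8, 74.5, 66.0]
ee_rot: [[-0.154, 0.988, 0.001], [0.988, 0.154, -0.0], [-0.001, 0.001, -1.0]]
ft_force: [-0.9, 0.4, -0.1]
gripper_width: 14.5
jar [215.55361783 -66.91362196] stamp [ 179.04114311 -190.80958488]
cream 52 [244.5 176.3] [-7.2 54.5]
cream 80 [276.1 189.8] [ 53.9 -70.4]
cream 87 [247.1 200.6] [-60.4 -77.8]
red 86 [280.3 206. ] [  22.9 -153.5]
t 12.95 tray [-0.4 -6.1] z 65.4 ang 89.9 F [ 0.7 -0.6  0. ] w 14.7 q [  0.  31. -19.  41.   0.  81.]
-> az -1.5718  dx -0.0914 dy -0.0579 dz 0.0054
```

View pics/s14.png

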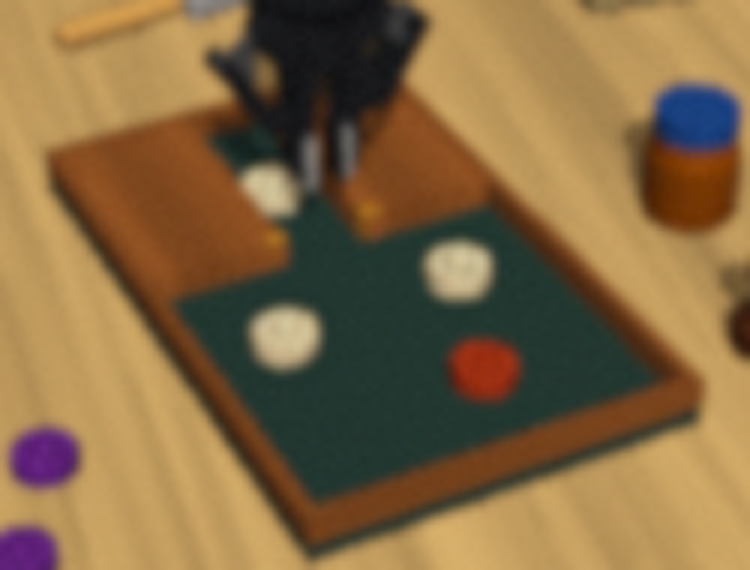

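```bash
python3 -m pendant '0 0 -0.175 0 0 0 0.83;0 0 -0.175 0 0 0 0.83;0 0 -0.175 0 0 0 0.83;0 0 -0.175 0 0 0 0.83;0 0 -0.175 0 0 0 0.83;0 0 -0.175 0 0 0 0.83;0 0 -0.175 0 0 0 0.83;0 0 -0.175 0 0 0 0.83'
python3 -m pendant '0 0 -0.172 0 0 0 0.83;0 0 0 -0.04 -0.025 0 0.83;0 0 0 -0.04 -0.025 0 0.83;0 0 0 -0.011 -0.008 0 0.83;0 0 0 0 0 0 0.83'
python3 - <<'E'
from h import *
plan(91,-64,180,16)
s=snap("side");see("pics/s15.png","side")
E
```

```text
clock: 13.95
ee_pos: [573.4, 77.3, 65.1]
ee_rot: [[-1.0, 0.006, -0.001], [0.006, 1.0, 0.0], [0.001, 0.0, -1.0]]
ft_force: [-0.1, -0.4, -0.0]
gripper_width: 14.7
clock: 14.58
ee_pos: [673.3, 33.8, 64.7]
ee_rot: [[-0.987, -0.158, -0.001], [-0.158, 0.987, 0.0], [0.001, 0.0, -1.0]]
ft_force: [0.5, 0.4, -0.7]
gripper_width: 14.0
t 14.57 tray [ 91.1 -63.5] z 64.7 ang -179.9 F [ 0.5  0.4 -0.7] w 14.0 q [ -3.  39.  -2.  49.   0. -13.]
-> az 0.0012  dx 0.0001 dy -0.0005 dz 0.0487
cream 65 [245.2 175.9] [-4.1 55.7]
cream 80 [276.1 189.8] [ 53.9 -70.4]
cream 88 [247.1 200.6] [-60.4 -78.1]
red 90 [280.4 206.1] [  23. -154.]
```

View pics/s15.png

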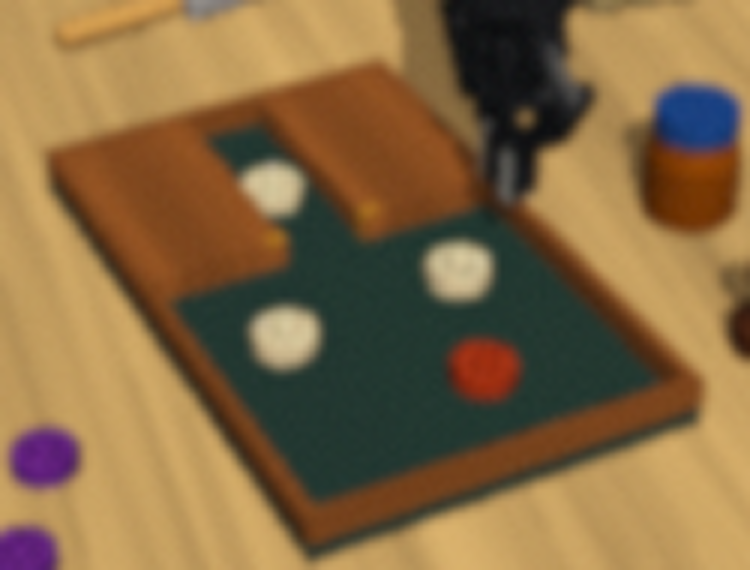

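```bash
python3 -m pendant '0 0 0 0 0 0.02 0.83;0 0 0 0 0 0.012 0.83;0 0 0 0 0 0.004 0.83;0 0 0 0 0 0 0.83'
python3 - <<'E'
from h import *
state()
s=snap("side");crop(s,255,165,50,40,14,"pics/s16.png")
E
```

```text
clock: 15.18
ee_pos: [672.7, 34.1, 29.5]
ee_rot: [[-0.987, -0.159, -0.001], [-0.159, 0.987, 0.0], [0.0, 0.0, -1.0]]
ft_force: [-0.0, 0.2, 0.2]
gripper_width: 14.2
t 15.18 tray [ 90.6 -63.2] z 29.5 ang -179.9 F [-0.   0.2  0.2] w 14.2 q [ -3.  41.  -4.  45.  -0. -13.]
```

View pics/s16.png

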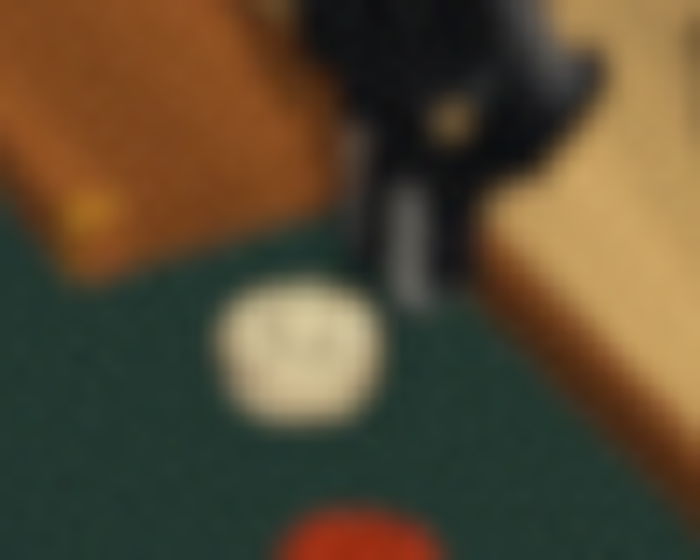

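```bash
python3 -m pendant '0 0 0 0 0 0.008 0.83;0 0 0 0 0 0.005 0.83;0 0 0 0 0 0 0.83;0 0 0 0.005 0 0 0.83;0 0 0 0.005 0 0 0.83;0 0 0 0.005 0 0 0.83;0 0 0 0.005 0 0 0.83;0 0 0 0.005 0 0 0.83'
python3 - <<'E'
from h import *
o=state()
s=snap("side");crop(s,245,165,50,40,14,"pics/s17.png")
T=L(o["ee_pos"]);print(((proj(s,[*W((T[0]-28.7,T[1]-4)),24])[0]-[245,165])*14).round())
E
```

```text
clock: 16.23
ee_pos: [648.0, 29.8, 16.7]
ee_rot: [[-0.987, -0.159, 0.0], [-0.159, 0.987, -0.0], [-0.0, -0.0, -1.0]]
ft_force: [0.0, -0.4, 0.5]
gripper_width: 14.5
t 16.23 tray [ 65.6 -63.5] z 16.7 ang -179.9 F [ 0.  -0.4  0.5] w 14.5 q [ -4.  40.  -9.  41.   0. -13.]
[368. 363.]
```

View pics/s17.png

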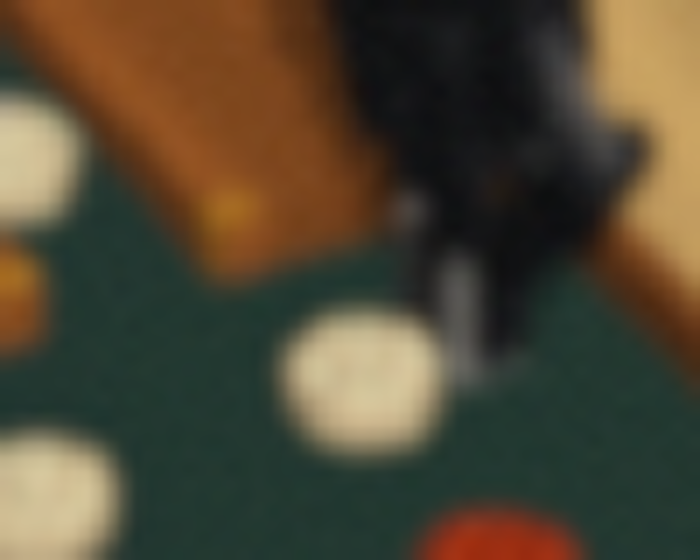

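```bash
python3 -m pendant '0 0 0 0.005 0 0 0.83;0 0 0 0.005 0 0 0.83;0 0 0 0.005 0 0 0.83;0 0 0 0.005 0 0 0.83;0 0 0 0.005 0 0 0.83;0 0 0 0.005 0 0 0.83;0 0 0 0.005 0 0 0.83;0 0 0 0.001 0 0 0.83'
python3 - <<'E'
from h import *
o=state();see("pics/s18.png","side")
E
```

```text
clock: 17.27
ee_pos: [612.4, 24.1, 16.6]
ee_rot: [[-0.987, -0.158, -0.0], [-0.158, 0.987, 0.0], [0.0, 0.0, -1.0]]
ft_force: [0.5, -0.6, 0.3]
gripper_width: 14.4
t 17.27 tray [ 29.5 -63.5] z 16.6 ang -179.9 F [ 0.5 -0.6  0.3] w 14.4 q [ -5.  37. -15.  38.   0. -14.]
cream 64 [245.1 175.9] [-4.3 55.7]
cream 86 [261.3 194.6] [ -3.8 -71.1]
cream 88 [247.1 200.6] [-60.4 -78.1]
red 91 [280.4 206.1] [  23.1 -154.1]
```

View pics/s18.png

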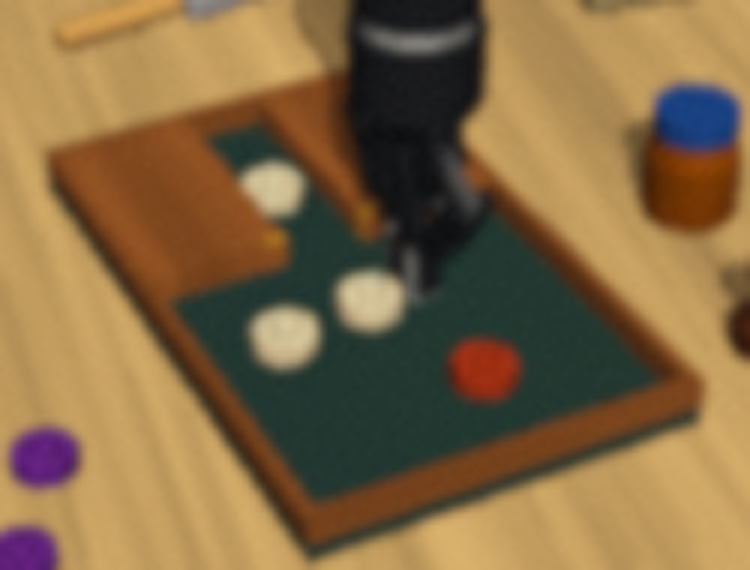

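```bash
python3 -m pendant '0 0 0 -0.01 0 0 0.83;0 0 0 0 0 -0.025 0.83;0 0 0.17 0 0 -0.015 0.83;0 0 0.175 0 0 0 0.83;0 0 0.175 0 0 0 0.83;0 0 0.175 0 0 0 0.83;0 0 0.175 0 0 0 0.83;0 0 0.175 0 0 0 0.83'
python3 -m pendant '0 0 0.175 0 0 0 0.83;0 0 0.175 0 0 0 0.83;0 0 0.176 0 0 0 0.83;0 0 0 0 0 0 0.83'
python3 - <<'E'
from h import *
plan(-1,-101,90,16)
E
```

```text
clock: 18.32
ee_pos: [623.6, 25.9, 56.6]
ee_rot: [[-0.628, 0.778, 0.001], [0.778, 0.628, 0.0], [-0.0, 0.001, -1.0]]
ft_force: [-0.2, -0.3, -0.8]
gripper_width: 14.7
clock: 18.82
ee_pos: [623.5, 25.9, 56.6]
ee_rot: [[-0.16, 0.987, 0.001], [0.987, 0.16, -0.0], [-0.0, 0.001, -1.0]]
ft_force: [-0.1, -0.4, 0.1]
gripper_width: 14.3
t 18.82 tray [ 40.7 -63.5] z 56.6 ang 90.2 F [-0.1 -0.4  0.1] w 14.3 q [ -4.  35. -12.  43.   0.  76.]
-> az 0.0035  dx -0.0375 dy -0.0417 dz 0.0406
```

```bash
python3 -m pendant '0 0 0 -0.037 -0.012 0 0.83;0 0 0 0 -0.03 0 0.83;0 0 0 0 0 0.02 0.83;0 0 0 0 0 0.015 0.83;0 0 0 0 0 0.005 0.83;0 0 0 0 0 0 0.83'
python3 - <<'E'
from h import *
o=state();see("pics/s19.png","side")
E
```

```text
clock: 19.58
ee_pos: [587.2, -17.2, 16.2]
ee_rot: [[-0.159, 0.987, -0.001], [0.987, 0.159, 0.0], [0.0, -0.001, -1.0]]
ft_force: [-0.0, 0.8, -0.0]
gripper_width: 14.4
t 19.57 tray [  -1.9 -100.4] z 16.2 ang 90.1 F [-0.   0.8 -0. ] w 14.4 q [ -9.  35. -19.  36.  -0.  72.]
cream 64 [245.1 175.9] [-4.3 55.7]
cream 88 [247.1 200.6] [-60.4 -78.1]
red 89 [280.3 206.1] [  22.8 -154. ]
```

View pics/s19.png

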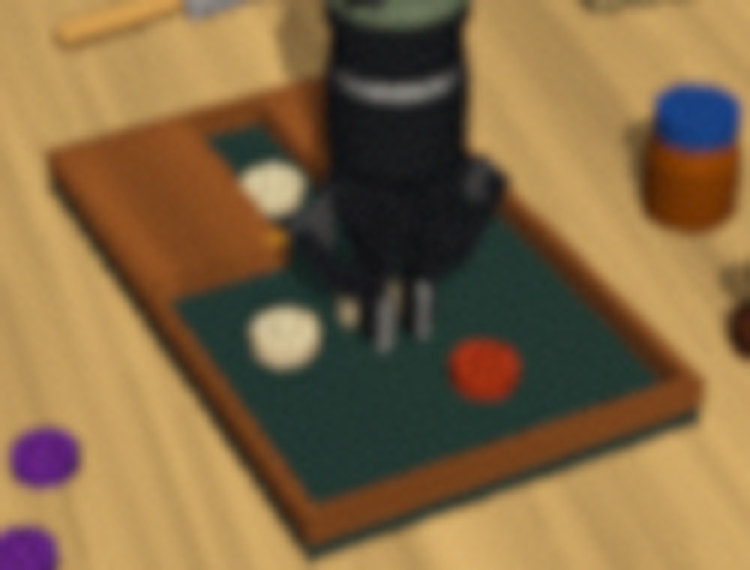

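```bash
python3 -m pendant '0 0 0 0.006 0 0 0.83;0 0 0 0.006 0 0 0.83;0 0 0 0.006 0 0 0.83;0 0 0 0.006 0.001 0 0.83;0 0 0 0.006 0.001 0 0.83;0 0 0 0.006 0 0 0.83;0 0 0 0.006 0 0 0.83;0 0 0 0.006 0 0 0.83'
python3 - <<'E'
from h import *
s=snap("side");crop(s,220,155,60,48,13,"pics/s20.png");o=state()
T=L(o["ee_pos"])
for x in (T[0]-19,T[0],T[0]+19):
    print(x,((proj(s,[*W((x,T[1]+28.7-4)),24])[0]-[220,155])*13).round())
E
```

```text
clock: 20.62
ee_pos: [581.3, 30.7, 16.5]
ee_rot: [[-0.158, 0.987, -0.0], [0.987, 0.158, -0.0], [0.0, -0.0, -1.0]]
ft_force: [-0.4, 0.5, 1.1]
gripper_width: 14.2
t 20.68 tray [ -0.2 -51.4] z 16.5 ang 90.1 F [-0.5  0.8  0.2] w 14.7 q [ -4.  34. -20.  35.   0.  77.]
-19.24440390354286 [408. 445.]
-0.24440390354285857 [472. 425.]
18.75559609645714 [535. 405.]
```

View pics/s20.png

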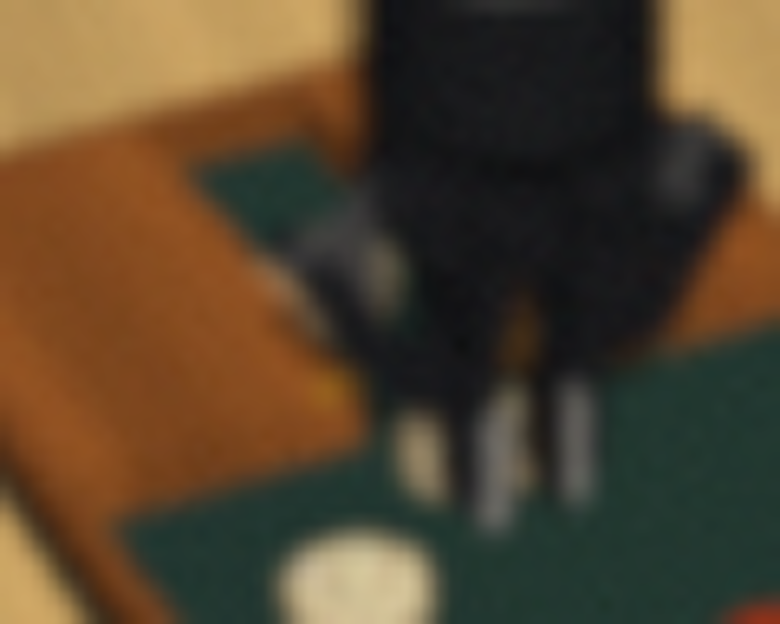

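```bash
python3 -m pendant '0 0 0 0.006 0.001 0 0.83;0 0 0 0.006 0.001 0 0.83;0 0 0 0.006 0 0 0.83;0 0 0 0.006 0 0 0.83;0 0 0 0.006 0 0 0.83;0 0 0 0.006 0 0 0.83;0 0 0 0.006 0 0 0.83'
python3 -m pendant '0 0 0 0.005 -0.001 0 0.83;0 0 0 0.005 -0.001 0 0.83;0 0 0 0.005 0 0 0.83;0 0 0 0.005 0 0 0.83;0 0 0 0.005 0 0 0.83;0 0 0 0.002 0 0 0.83'
python3 - <<'E'
from h import *
s=snap("side");crop(s,220,145,60,48,13,"pics/s21.png");o=state()
E
```

```text
clock: 21.55
ee_pos: [576.7, 72.5, 16.6]
ee_rot: [[-0.158, 0.987, -0.0], [0.987, 0.158, 0.0], [0.0, -0.0, -1.0]]
ft_force: [1.1, -0.7, 0.2]
gripper_width: 14.8
clock: 22.3
ee_pos: [570.5, 98.7, 16.6]
ee_rot: [[-0.159, 0.987, 0.0], [0.987, 0.159, -0.0], [-0.0, 0.0, -1.0]]
ft_force: [0.1, 0.1, -0.1]
gripper_width: 14.5
t 22.35 tray [-0.2 16.9] z 16.6 ang 90.1 F [-0.4  0.6 -0.2] w 14.4 q [  3.  34. -21.  35.   0.  83.]
```

View pics/s21.png

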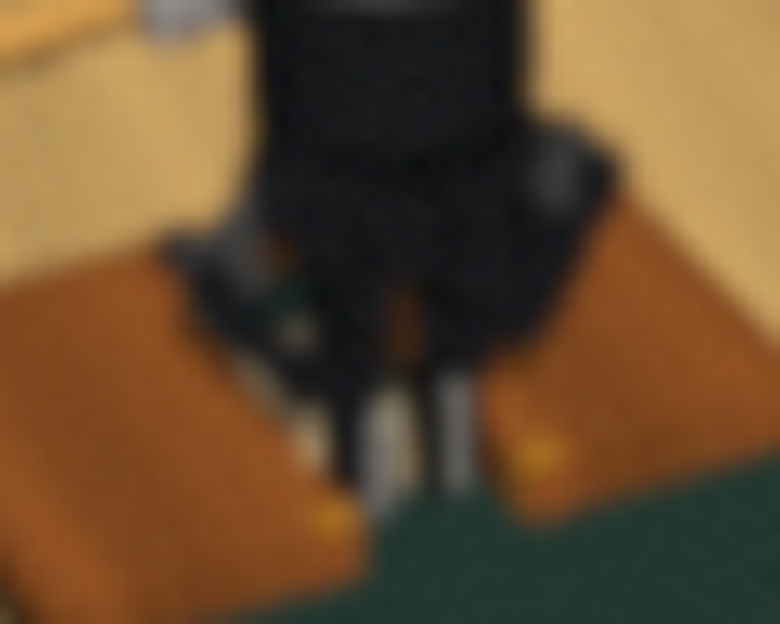

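```bash
python3 -m pendant '0 0 0 -0.01 0 0 0.83;0 0 0 0 0 -0.025 0.83;0 0 -0.17 0 0 -0.02 0.83;0 0 -0.175 0 0 0 0.83;0 0 -0.175 0 0 0 0.83;0 0 -0.175 0 0 0 0.83;0 0 -0.175 0 0 0 0.83;0 0 -0.175 0 0 0 0.83'
python3 -m pendant '0 0 -0.175 0 0 0 0.83;0 0 -0.175 0 0 0 0.83;0 0 -0.176 0 0 0 0.83;0 0 0 0 0 0 0.83'
python3 - <<'E'
from h import *
see("pics/s22.png","side")
plan(-92.5,-72,180,16)
E
```

```text
clock: 23.35
ee_pos: [572.3, 87.7, 61.6]
ee_rot: [[-0.935, 0.354, 0.0], [0.354, 0.935, -0.0], [-0.0, -0.0, -1.0]]
ft_force: [-0.1, 0.1, 0.5]
gripper_width: 14.2
clock: 23.85
ee_pos: [572.3, 87.8, 61.6]
ee_rot: [[-0.988, -0.156, 0.0], [-0.156, 0.988, -0.0], [-0.0, -0.0, -1.0]]
ft_force: [-0.8, 0.1, -0.1]
gripper_width: 14.2
cream 114 [245.2 176. ] [-4.4 55.1]
cream 87 [247.1 200.6] [-60.4 -77.8]
red 88 [280.2 206.1] [  22.7 -153.7]
t 23.9 tray [-0.2  5.8] z 61.6 ang -180.1 F [0.  0.1 0.3] w 14.4 q [  1.  31. -19.  40.  -0.  -7.]
-> az -0.0022  dx 0.0923 dy -0.0778 dz 0.0456
```

View pics/s22.png

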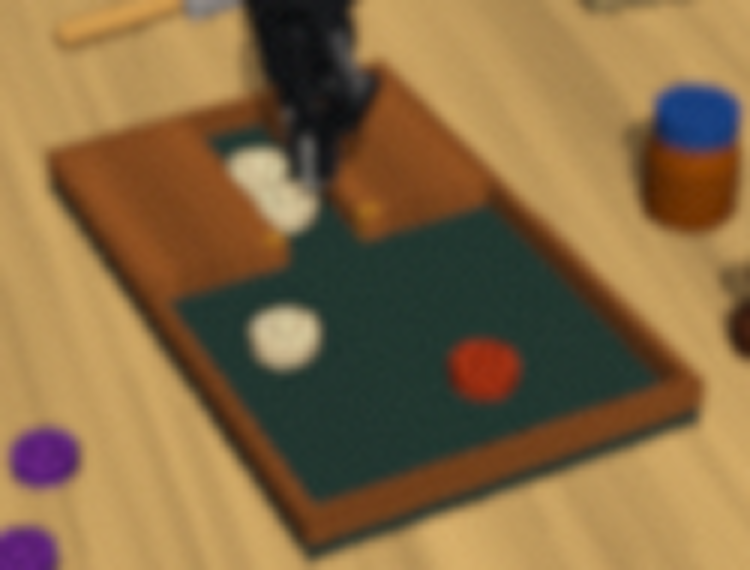

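Two creams are in the slot (around (260,170) and (290,205)); the third is at (285,337). I'll go behind it.

```bash
python3 -m pendant '0 0 0 0.031 -0.026 0 0.83;0 0 0 0.031 -0.026 0 0.83;0 0 0 0.03 -0.026 0 0.83;0 0 0 0 0 0.02 0.83;0 0 0 0 0 0.01 0.83;0 0 0 0 0 0 0.83'
python3 - <<'E'
from h import *
o=state();s=snap("side");crop(s,215,165,60,48,13,"pics/s23.png");plan(-92.5,-72,180,16.5)
E
```

```text
clock: 24.65
ee_pos: [493.3, -2.9, 31.0]
ee_rot: [[-0.987, -0.158, -0.001], [-0.158, 0.987, 0.0], [0.001, 0.0, -1.0]]
ft_force: [0.2, -0.3, 0.4]
gripper_width: 14.4
t 24.65 tray [-92.4 -71.5] z 31.0 ang -180.0 F [ 0.2 -0.3  0.4] w 14.4 q [ -9.  26. -33.  30.   0. -18.]
t 24.7 tray [-91.9 -71.5] z 31.4 ang -179.9 F [-0.4 -0.   0.3] w 14.3 q [ -9.  26. -33.  30.  -0. -18.]
-> az 0.0012  dx 0.0006 dy -0.0005 dz 0.0149
```

View pics/s23.png

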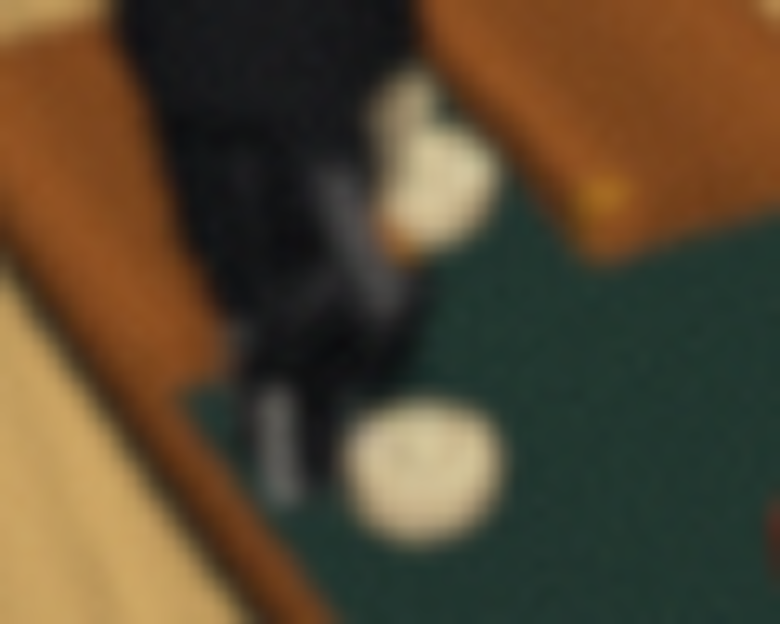

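```bash
python3 -m pendant '0 0 0 0 0 0.009 0.83;0 0 0 0 0 0.0055 0.83;0 0 0 0 0 0 0.83;0 0 0 -0.005 0 0 0.83;0 0 0 -0.005 0 0 0.83;0 0 0 -0.005 0 0 0.83;0 0 0 -0.005 0 0 0.83;0 0 0 -0.005 0 0 0.83'
python3 -m pendant '0 0 0 -0.005 0 0 0.83;0 0 0 -0.005 0 0 0.83;0 0 0 -0.005 0 0 0.83;0 0 0 -0.005 0 0 0.83;0 0 0 -0.005 0 0 0.83'
python3 - <<'E'
from h import *
o=state();see("pics/s24.png","side")
E
```

```text
clock: 25.7
ee_pos: [518.7, 1.0, 17.1]
ee_rot: [[-0.987, -0.159, 0.0], [-0.159, 0.987, -0.0], [-0.0, -0.0, -1.0]]
ft_force: [0.1, 0.5, -0.1]
gripper_width: 14.5
clock: 26.32
ee_pos: [543.3, 4.9, 17.1]
ee_rot: [[-0.987, -0.159, -0.0], [-0.159, 0.987, 0.0], [0.0, 0.0, -1.0]]
ft_force: [-0.4, -0.1, 0.2]
gripper_width: 14.4
t 26.32 tray [-41.7 -71.6] z 17.1 ang -179.9 F [-0.4 -0.1  0.2] w 14.4 q [ -7.  31. -26.  32.   0. -16.]
cream 67 [259.6 197.7] [-16.4 -83.6]
red 89 [280.3 206.1] [  22.9 -153.8]
```

View pics/s24.png

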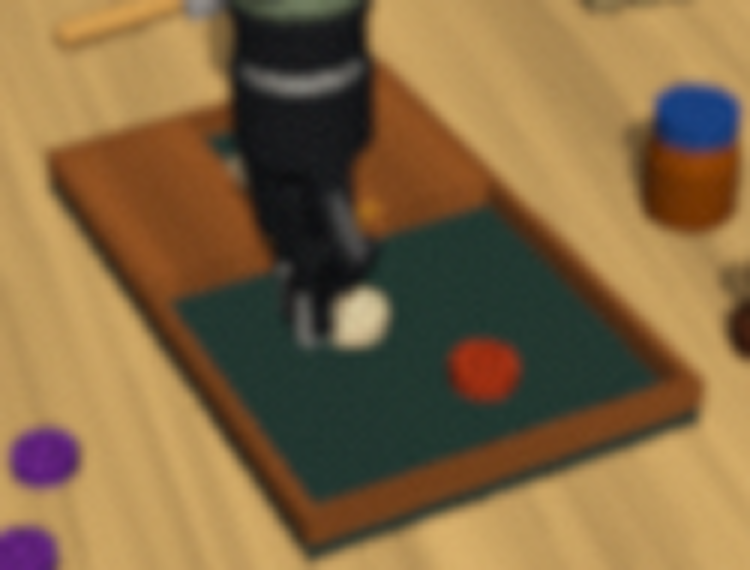

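```bash
python3 -m pendant '0 0 0 -0.005 0 0 0.83;0 0 0 -0.005 0 0 0.83;0 0 0 -0.003 0 0 0.83;0 0 0 0 0 0 0.83;0 0 0 0.012 0 0 0.83;0 0 0 0 0 -0.025 0.83;0 0 0.17 0 0 -0.018 0.83;0 0 0.175 0 0 0 0.83'
python3 -m pendant '0 0 0.175 0 0 0 0.83;0 0 0.175 0 0 0 0.83;0 0 0.175 0 0 0 0.83;0 0 0.175 0 0 0 0.83;0 0 0.175 0 0 0 0.83;0 0 0.175 0 0 0 0.83;0 0 0.176 0 0 0 0.83;0 0 0 0 0 0 0.83'
python3 - <<'E'
from h import *
o=state();see("pics/s25.png","side");plan(-1,-107,90,60)
E
```

```text
clock: 27.38
ee_pos: [544.1, 4.8, 61.5]
ee_rot: [[-0.982, 0.191, 0.002], [0.191, 0.982, -0.0], [-0.002, 0.0, -1.0]]
ft_force: [-0.0, -0.3, -0.1]
gripper_width: 14.5
clock: 28.38
ee_pos: [543.0, 5.0, 60.0]
ee_rot: [[-0.16, 0.987, -0.001], [0.987, 0.16, 0.0], [0.0, -0.001, -1.0]]
ft_force: [0.4, -0.6, 0.2]
gripper_width: 14.6
t 28.38 tray [-42.1 -71.5] z 60.0 ang 90.2 F [ 0.4 -0.6  0.2] w 14.6 q [ -7.  28. -25.  38.  -0.  74.]
cream 87 [262.1 196.1] [ -4.9 -79.5]
red 88 [280.4 206.1] [  23.  -153.9]
t 28.43 tray [-41.9 -71.5] z 60.0 ang 90.2 F [-0.1 -0.2 -0. ] w 14.4 q [ -7.  28. -25.  38.  -0.  73.]
-> az 0.0041  dx -0.0355 dy 0.0409 dz 0.0000
```

View pics/s25.png

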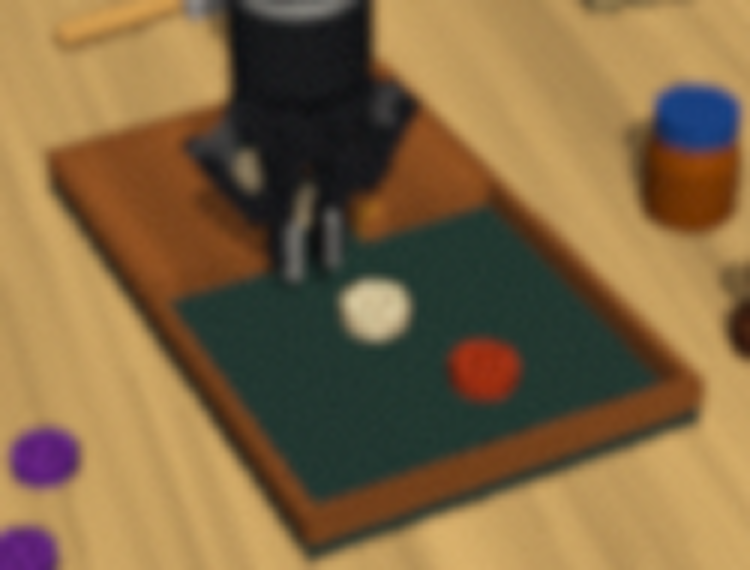

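```bash
python3 -m pendant '0 0 0 -0.038 0.004 0 0.83;0 0 0 0 0.035 0 0.83;0 0 0 0 0 0.02 0.83;0 0 0 0 0 0.018 0.83;0 0 0 0 0 0.005 0.83;0 0 0 0 0 0 0.83'
python3 - <<'E'
from h import *
o=state();see("pics/s26.png","side")
E
```

```text
clock: 29.18
ee_pos: [587.7, -26.2, 16.6]
ee_rot: [[-0.159, 0.987, -0.001], [0.987, 0.159, 0.0], [0.0, -0.001, -1.0]]
ft_force: [0.2, -0.2, -0.1]
gripper_width: 14.5
t 29.18 tray [  -2.8 -109.3] z 16.6 ang 90.1 F [ 0.2 -0.2 -0.1] w 14.5 q [-10.  35. -19.  36.  -0.  71.]
cream 114 [245.2 175.6] [-3.1 57.6]
red 91 [280.3 206.1] [  22.8 -153.9]
```

View pics/s26.png

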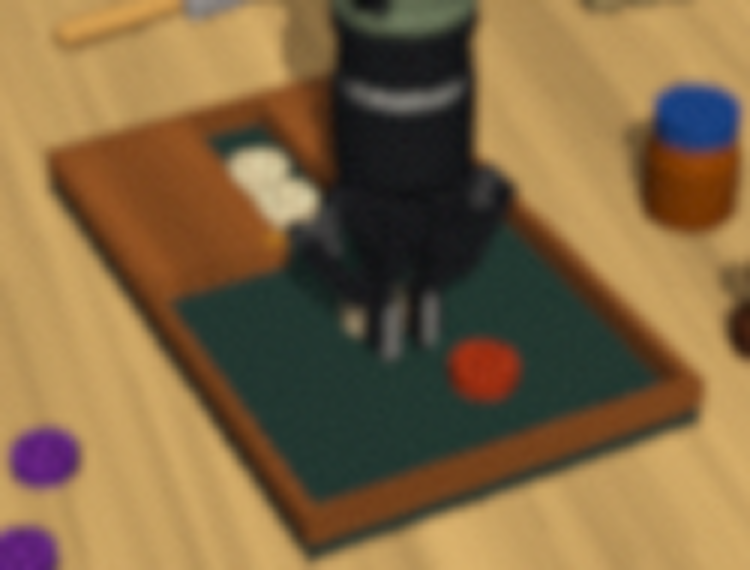

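```bash
python3 -m pendant '0 0 0 0.006 0 0 0.83;0 0 0 0.006 0 0 0.83;0 0 0 0.007 0 0 0.83;0 0 0 0.007 0.001 0 0.83;0 0 0 0.007 0.001 0 0.83;0 0 0 0.007 0 0 0.83;0 0 0 0.007 0.001 0 0.83;0 0 0 0.007 0 0 0.83'
python3 - <<'E'
from h import *
s=snap("side");crop(s,220,155,60,48,13,"pics/s27.png");o=state()
E
```

```text
clock: 30.22
ee_pos: [582.9, 28.0, 17.0]
ee_rot: [[-0.158, 0.987, 0.0], [0.987, 0.158, 0.0], [0.0, 0.0, -1.0]]
ft_force: [0.6, -1.1, 1.0]
gripper_width: 14.4
t 30.27 tray [  0.8 -54.2] z 17.0 ang 90.1 F [ 0.1  0.4 -0.6] w 14.2 q [ -4.  35. -20.  35.   0.  76.]
```

View pics/s27.png

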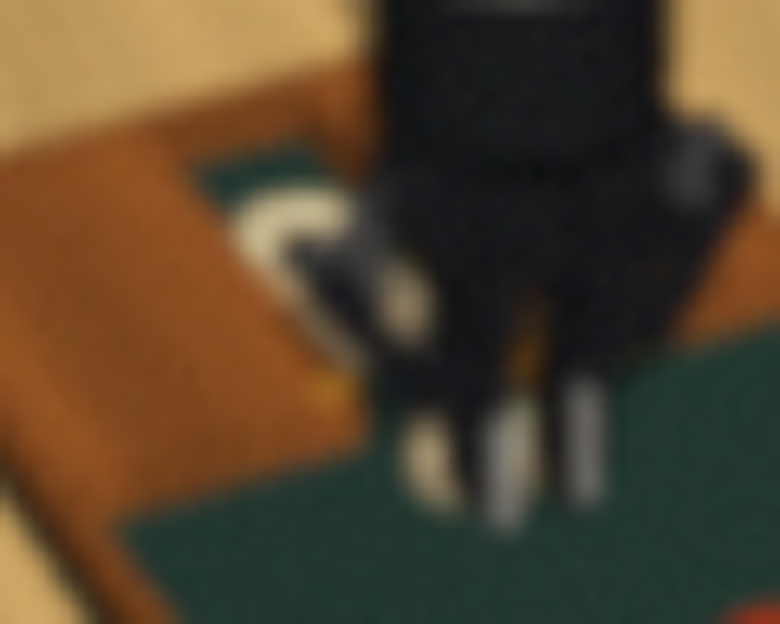

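Aligned as for the previous discs; push on another 61 mm.

```bash
python3 -m pendant '0 0 0 0.006 0.001 0 0.83;0 0 0 0.006 0 0 0.83;0 0 0 0.006 0 0 0.83;0 0 0 0.006 0 0 0.83;0 0 0 0.006 0 0 0.83;0 0 0 0.006 0 0 0.83;0 0 0 0.005 0 0 0.83'
python3 -m pendant '0 0 0 0.005 0 0 0.83;0 0 0 0.005 0 0 0.83;0 0 0 0.005 0 0 0.83;0 0 0 0.005 0 0 0.83;0 0 0 0 0 0 0.83'
python3 - <<'E'
from h import *
s=snap("side");crop(s,220,145,60,48,13,"pics/s28.png");o=state()
E
```

```text
clock: 31.15
ee_pos: [577.4, 68.4, 17.1]
ee_rot: [[-0.158, 0.987, 0.0], [0.987, 0.158, -0.0], [-0.0, 0.0, -1.0]]
ft_force: [0.3, -0.4, 0.9]
gripper_width: 14.6
clock: 31.78
ee_pos: [574.1, 88.4, 17.1]
ee_rot: [[-0.159, 0.987, -0.0], [0.987, 0.159, 0.0], [0.0, -0.0, -1.0]]
ft_force: [-0.1, -1.0, 0.5]
gripper_width: 14.7
t 31.82 tray [1.8 5.7] z 17.1 ang 90.1 F [-1.   0.2 -0.2] w 14.7 q [  1.  34. -20.  35.   0.  82.]
```

View pics/s28.png

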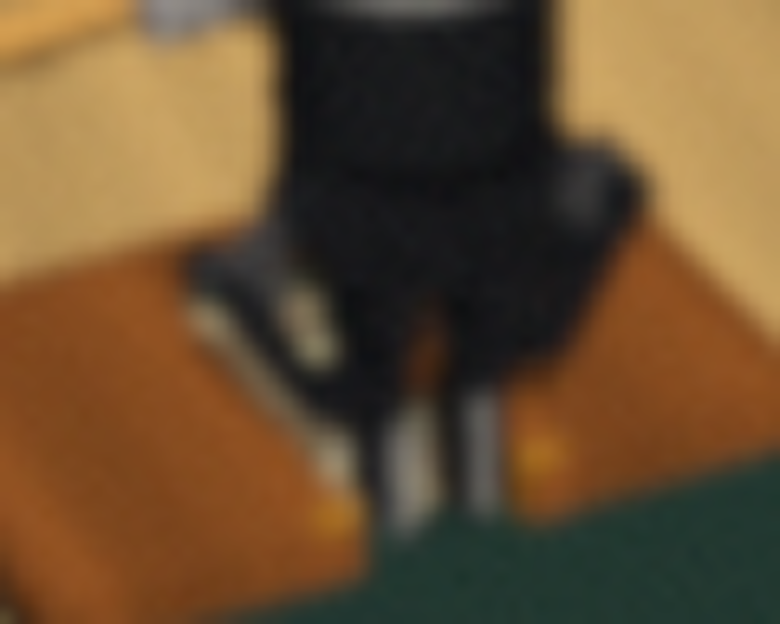

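```bash
python3 -m pendant '0 0 0 0.004 0 0 0.83;0 0 0 0 0 0 0.83;0 0 0 -0.012 0 0 0.83;0 0 0 0 0 -0.03 0.83;0 0 0 0 0 -0.05 0.83;0 0 0 0 0 -0.05 0.83;0 0 0 -0.05 -0.02 0 0.83;0 0 0 -0.05 -0.02 0 0.83'
python3 -m pendant '0 0 0 -0.055 -0.02 0 0.83;0 0 0 -0.055 -0.02 0 0.83;0 0 0 -0.055 -0.02 0 0.83;0 0 0 -0.055 -0.02 0 0.83;0 0 0 -0.055 -0.02 0 0.83;0 0 0 0 0 0 0.83;0 0 0 0 0 0 0.83'
python3 - <<'E'
from h import *
o=state();see("pics/s29.png","side");see("pics/t29.png")
E
```

```text
clock: 32.83
ee_pos: [552.3, -26.8, 148.2]
ee_rot: [[-0.16, 0.987, 0.002], [0.987, 0.16, -0.001], [-0.001, 0.002, -1.0]]
ft_force: [0.2, -1.1, 0.6]
gripper_width: 14.3
clock: 33.7
ee_pos: [496.0, -312.7, 146.8]
ee_rot: [[-0.157, 0.988, -0.0], [0.988, 0.157, 0.001], [0.001, -0.0, -1.0]]
ft_force: [-1.3, 0.2, 0.1]
gripper_width: 14.4
t 33.7 tray [-138.4 -377.9] z 146.8 ang 90.0 F [-1.3  0.2  0.1] w 14.4 q [-39.  26. -12.  52.   0.  42.]
cream 131 [243.1 173.7] [-4.8 71.9]
cream 164 [202.2 185.5] [-6.5 97.4]
red 29 [273.3 163.9] [  24.8 -143. ]
```

View pics/s29.png

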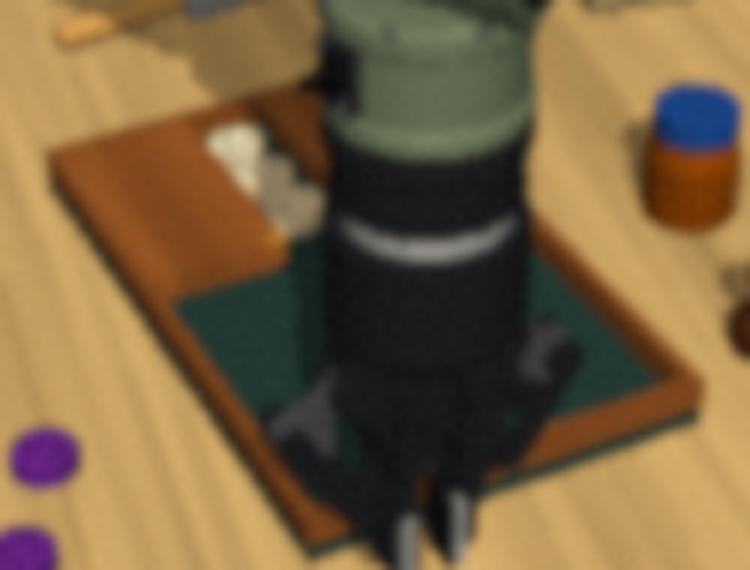

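View pics/t29.png

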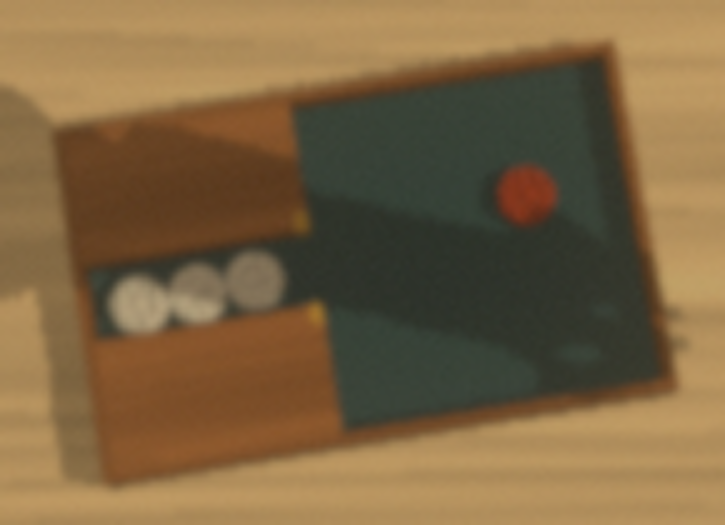

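Run:
```python
from h import *
c=snap()
for q in [(139,304),(198,292),(256,281),(526,195)]: print(L(ray(c,np.array(q)/5.+[170,125]-.4,24)).round(1))
crop(c,0,0,512,384,1.5,"pics/t30.png")
```

```text
[ -3.3 112.7]
[-2.  73.8]
[-1.2 35.5]
[  25.1 -147.9]
```

View pics/t30.png

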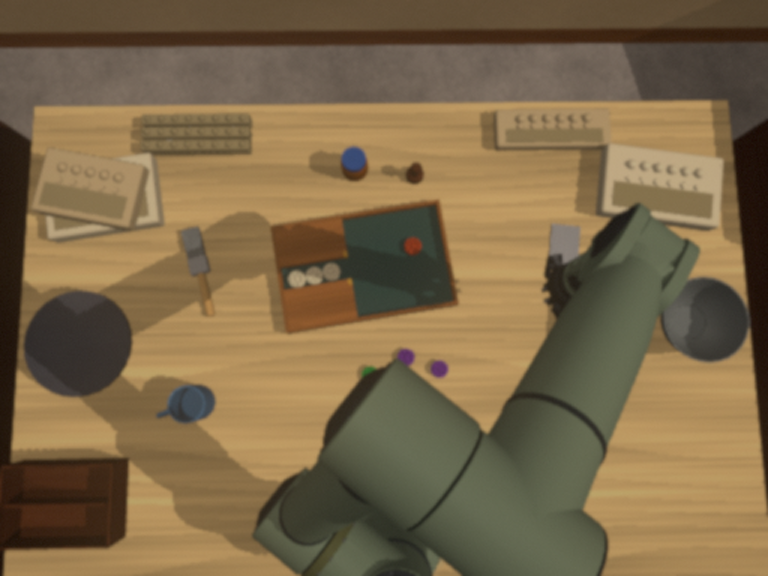

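Run:
```python
from h import *
state(); print(arm.hand_in())
```

```text
t 33.85 tray [-137.4 -376.6] z 147.0 ang 90.2 F [ 0.1 -0.4  0.6] w 14.3 q [-39.  26. -12.  52.   0.  42.]
the job is handed in; nothing more can be done
None
```

I swept the three cream rosettes through the gate one at a time, pushing with the nearly closed fingertips. I handed the job in at 33.85 s of the 54 s allowed; it reports no verdict.

**Last top-view check, in the gate frame:**
- The creams lie at y ≈ 36, 74 and 113 mm, with x between about −1 and −3 mm, all inside the limits.
- The red rosette is still in the pen at about (25, −148) mm, where it started.
- The things beside the tray look unmoved; I checked them by eye in the last picture and did not measure them.
- The fingers are about 147 mm above the table, with only sensor noise on the wrist force.

**What disagreed:**
- **Fingertip height:** the fingertips sat about level with the TCP, not 22 mm ahead as `arm.tip_extent` says. I lowered the arm in small steps, watching the force, and pushed with the TCP about 16 mm above the table. I never felt contact with the floor.
- **Camera offset:** the side camera placed the rosettes about 5 mm nearer the pen's closed end (lower gate y) than the top camera. I allowed for that and used the top camera for the final check.

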